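# Clamp the jam jar in the one-handed jar clamp

## Task

Get the jam jar held fast for opening: lift the blue slim-bottle adapter out of the jar clamp and stand it upright on the round cork mat, then stand the jam jar in the middle of the clamp's empty bay, close to its back stop, and push the orange cam lever round past its dead centre until it snaps home and the jaw grips the jar. Never tip the jar over, and leave the tin, mug, apple and tumbler where they are.

Things in the scene. Friction and masses are not known exactly. Their poses are not given: they have to be found in the camera images.
- clamp: Grey metal jar clamp screwed to the worktop. Origin: on the worktop, where the axis of a rightly clamped jar stands. z up; its bay is open upwards and to its -x, which roughly faces the robot. Fixed V jaw on its +y side, sliding jaw and lever on -y, back stop on +x. The bay's floor is the worktop. Before clamping the jar's axis may be at y = -18 mm to 0: the closing jaw pushes it into the V.
- fixed_jaw (a point): Top of the back of the fixed V jaw, in the clamp's frame at x = 0, y = +66 mm, z = 45 mm. The jaw is 45 mm high and fills x = -32 to +32 mm, y = +24 to +66 mm; an upright T-shaped key slot, open at the top, runs down its middle.
- back_stop (a point): Middle of the top front edge of the back stop, a bar 24 mm high and 18 mm thick behind the bay, running along the clamp's y; its face is at x = +34.5 mm of the clamp. A jar standing against it is at most 3 mm off the bay's middle.
- lever_pivot (a point): The vertical pivot axis of the cam lever, at the lever's mid height, 45 mm above the worktop; in the clamp's frame at x = 0, y = -145 mm.
- lever_tip (a point): Centre of the ball (24 mm across) at the free end of the orange lever, 90 mm from the pivot, 45 mm above the worktop. The lever is a level round bar 16 mm thick (37 to 53 mm above the worktop), with free space beneath it beyond the clamp's 12 mm high foot, which reaches at most 65 mm from the pivot.
- lever (a joint): Lever angle, 0 to 1.60 rad, anticlockwise from above (pushed away from the robot); starts at 0 to 0.18. At q it points along (-cos(0.785+q), -sin(0.785+q)) in the clamp's frame. Stiffens from about 0.8 as the pad meets the jar (some 3 N at the tip), dead centre at 1.35, then it snaps by itself to the stop at 1.60 (clamped). Let go just short of centre it springs back.
- jaw_pad: Black rubber pad of the sliding jaw, 56 mm wide, top 42 mm high, sprung (gives up to 12 mm). Its face is at y = -62 mm of the clamp with the lever at 0, about -55 mm at 0.18, and moves to +y as the lever turns. The body's origin is 62 mm towards the clamp's +y from that face, at worktop height.
- adapter: Blue adapter for slim bottles, 56 x 61 x 95 mm, 0.1 to 0.17 kg, loose; starts in the bay, its origin and axes those of the clamp, standing on the worktop. Block: x -28 to +28, y -9 to +25 mm, 40 mm high. The T key on its +y side (to y = +52 mm, 40 mm high) sits in the slot with 2 mm play: it comes out only straight up, by over 45 mm. It stands by itself on its flat underside.
- adapter_fin (a point): Point in the upright grip fin on top of the adapter, 15 mm below the fin's top, 80 mm above the adapter's underside, at x = 0, y = +14 mm of the adapter. The fin is 14 mm thick along the adapter's y, 44 mm long along its x, and reaches from 40 to 95 mm above the underside.
- mat: Round cork mat, 130 mm across, 4 mm thick, fixed to the worktop. Origin: centre of its underside, on the worktop.
- jam_jar: Closed jam jar, pink contents, yellow-gold lid, 64 to 66 mm across and 100 mm high, about 0.45 kg (0.3 to 0.6), standing loose. Origin: centre of its underside.
- tin: Bystander: food tin with tomatoes pictured on it, 75 mm across, 58 mm high. Origin: centre of its underside. It may stand in either of two places on the left, the jam jar in the other.
- mug: Bystander: dark grey and white mug, 82 mm across, 97 mm high. Origin: centre of its underside.
- apple: Bystander: red apple, 72 mm across, 63 mm high. Origin: centre of its underside.
- tumbler: Bystander: clear glass tumbler, 81 mm across, 91 mm high. Origin: centre of its underside.
- bay_centre (a point): The centre of the bay on the worktop; the same point as the clamp's origin.
There are look-alikes about, which are no part of the job. What is meant by the adapter is not green, and is the larger of those in its own colour.

How it is judged (in metres and radians):
On the way, in this order (a step that is already met when the one before it is completed fails the run):
1. the blue adapter stands upright on the cork mat (horizontal distance between adapter_fin and mat below 0.05 m and height (world z) of adapter between 0 and 0.012 m and angle between adapter's own z axis and vertical below 0.15 rad and linear speed of adapter below 0.02 m/s), for 0.2 s.
2. the jam jar stands in the clamp's bay, the lever not yet past centre (height (world z) of jam_jar below 0.008 m and angle between jam_jar's own z axis and vertical below 0.1 rad and horizontal distance between jam_jar and bay_centre below 0.03 m and value of joint lever below 1.2 rad), for 0.2 s.
3. the lever has snapped past centre and the jaw grips the jar (value of joint lever above 1.5 rad and contact force between jaw_pad and jam_jar above 5 N), for 0.2 s.
At the end, for the whole second after the job is handed in: Lever beyond 1.5 rad; pad presses the jam jar with over 5 N; jar upright (0.1 rad) on the worktop, its axis within 12 mm of the bay centre; adapter upright (0.15 rad) on the cork mat, fin within 50 mm of the mat centre; both at rest; bystanders within 40 mm of their starts (all of step 1 and all of step 3 and height (world z) of jam_jar below 0.008 m and angle between jam_jar's own z axis and vertical below 0.1 rad and linear speed of jam_jar below 0.02 m/s and horizontal distance between jam_jar and bay_centre below 0.012 m); the robot touches nothing.
It fails at once if the jam jar is tipped over (angle between jam_jar's own z axis and vertical above 0.5 rad).
It fails at once if the tin, mug, apple or tumbler is moved by more than 40 mm (distance of any of tin, mug, apple, tumbler from where it was at the start of the episode above 0.04 m).
It also fails if it takes over 69 s, if anything falls off the work surface, if the arm or the gripper's body presses on something with over 40 N, if the wrist force passes 120 N, or if a joint passes its speed limit or range.

## Robot

A 6-joint arm with a two-finger parallel gripper is mounted at the origin on a cart in front of the work surface, level with it; the furniture and walls round the work are solid. World frame = base frame: x ahead of the robot, y to its left, z up, the work surface at z = 0. Lengths are in m, angles in degrees, forces in N, time in s.
With the tool pointing down it reaches from about 0.275 to 1 m from the base axis. Payload 8.4 kg.
Tool frame: the origin (TCP) lies at the very end of the fingers, on their centre line; the grasp point (between the pads) lies 19 mm behind it; z points along the fingers, y is the direction in which the jaws open and shut (so a half turn about z gives the same grasp; the last joint's range is limited). The gripper opens to 85 mm and grips with 20 to 120 N. Pads are 22 mm wide; open, the fingers measure 114 mm over their backs; the gripper's body (76 mm by 85 mm) begins 54 mm behind the grasp point. The pads swing forward as they close: fully open they stand 13 mm farther back than shut.
Start: joints at [-64.538, 20.225, 93.587, -0, 66.188, -0.138], TCP at [0.27, -0.564, 0.231] pointing down, gripper open.
Joint ranges: [-150.9, 150.9], [-52.94, 120.26], [3.33, 152.33], [-74.26, 254.26], [0, 154.13], [-172.89, 172.89]. Speed limits (degrees/s): [127.2, 127.2, 159.86, 180, 180, 180].

## Interface

Orientations are given as a 3x3 rotation matrix whose columns are the frame's x, y, z axes.
In Python, from workcell import manip, imaging gives the robot as it stands. The module is installed in compiled form; this text tells all that it offers.
- The arm moves only by the tool send_rows, never from a script. Its arguments are lists of equal length, an entry for each row: "delta_pos": the shift along the tool's x, y, z in m, a list of three; "twist": the turn, a rotation vector about the tool's x, y, z in rad, a list of three; "grip": the finger opening in m, from 0 to 0.0854. In form: {"delta_pos": [[x, y, z], ...], "twist": [[ax, ay, az], ...], "grip": [grip, ...]}. A call has 1 to 5 rows; each row shifts and turns the commanded pose from where the row before left it, along the tool's axes as they then stand; what a row does not reach is not made up. A row lasts 1/12 s, in which the tool goes at most 41.7 mm and 7.16 degrees, less where a joint would pass 70% of its speed; a pose out of reach is approached as far as the arm can. A call with a gripper value outside its range is refused whole. The fingers move at their own pace and stop on an object; "grip_force" is the grip in N (left out, the last holds). Time passes only in rows, so rows that do not move let the fingers close. It gives the time, the measured TCP pose, the force and the opening at its end, in the units of the state.
- manip.read_state(): the state, without advancing time (a new reading comes with each control period).
- imaging.camera(name): name is "side" or "top"; returns a dict with "pixels" (400x640x3 uint8, red, green, blue), "camera_matrix" (3x3 intrinsics, pixels), "eye" and "orientation" of the camera in the world. Camera axes: x right, y up, looking along -z (the intrinsics and any distortion apply to the point x, -y, -z); pixel columns grow to the right and rows downward; lengths in m; the calibration is good to about 2 mm. A picture is of the moment at which its call begins. There is no depth.
- manip.close_job(): hands the job in, once; it reports no verdict.
The state is a dict: "t": time; "joints": joint angles; "joint_vel": joint speeds; "joint_efforts": joint torques, N m; "tcp_pos": TCP position; "tool_rot": TCP orientation; "contact_force": force on the tool from outside, world axes, zero at the start; "wrist_torque": the same for the moment, N m; "width": opening from 0.0 (shut) to 1.0 (fully open).
Only numpy, scipy, OpenCV 4.12 (cv2) and the standard library are available. Lean on these libraries where they do the work, as an engineer would, in place of code of your own. Each camera call takes 0.05 s, during which the arm holds its last target.

## Working session

There is one attempt and no reset: what is moved stays moved. The work goes in short steps, Python scripts to look and compute and a tool call to move; the robot and the scene stay as the last step left them, time stands still between calls to the robot, and variables do not carry over. Pictures are saved under pics/ and viewed, and the job is handed in when it is done.

Besides the shell and the picture viewer there is one more tool, called as name(argument=value, ...) on one line, values as JSON. send_rows: Moves the arm, as the interface text tells. Its arguments: {"type":"object","properties":{"delta_pos":{"type":"array"},"twist":{"type":"array"},"grip":{"type":"array"},"grip_force":{"type":"number"}},"required":["delta_pos","twist","grip"]}

```bash
mkdir -p pics; python3 - <<'E'
from workcell import manip, imaging
import cv2
s=manip.read_state()
for k,v in s.items(): print(k,v)
for n in("side","top"):
    c=imaging.camera(n); cv2.imwrite(f"pics/{n}0.png",c["pixels"][:,:,::-1]); print(n,{k:v for k,v in c.items() if k!="pixels"})
E
```

```text
t 0.0
joints [-6.45390152e+01  2.02622807e+01  9.36291005e+01  4.41976278e-04
  6.61864301e+01 -1.35636738e-01]
joint_vel [-0.0671719   0.07618469  0.0720348   0.11933004 -0.10219622  0.04737656]
joint_efforts [ 3.42553474e-03 -6.05252266e+01 -3.42072916e+01 -1.12062389e-05
  9.20211605e-03 -7.88765448e-06]
tcp_pos [ 0.26984014 -0.56322959  0.23056373]
tool_rot [[ 9.01859353e-01  4.32029367e-01 -5.77455452e-04]
 [ 4.32029752e-01 -9.01858516e-01  1.22920122e-03]
 [ 1.02679064e-05 -1.35804455e-03 -9.99999078e-01]]
contact_force [0.15812538 0.01829603 0.1468509 ]
wrist_torque [ 0.00435631 -0.04436413  0.01167239]
width 0.9986825357067289
side {'camera_matrix': array([[404.94972315,   0.        , 315.91084724],
       [  0.        , 404.94972315, 201.99174838],
       [  0.        ,   0.        ,   1.        ]]), 'eye': array([-0.11832501,  0.82594868,  0.58917036]), 'orientation': array([[-0.8092492 ,  0.22302534, -0.54348452],
       [-0.5868527 , -0.3491482 ,  0.73054736],
       [-0.02682607,  0.91014023,  0.41343092]])}
top {'camera_matrix': array([[492.34563866,   0.        , 327.26824472],
       [  0.        , 492.34563866, 200.27267928],
       [  0.        ,   0.        ,   1.        ]]), 'eye': array([ 0.29522563, -0.07458467,  1.47954771]), 'orientation': array([[-0.01812807,  0.98523711, -0.17023281],
       [-0.99973036, -0.01539039,  0.01738794],
       [ 0.0145113 ,  0.17050212,  0.98525045]])}
```

View pics/top0.png

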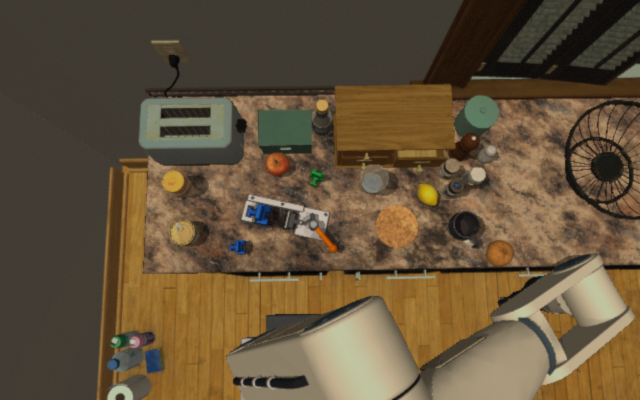

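View pics/side0.png

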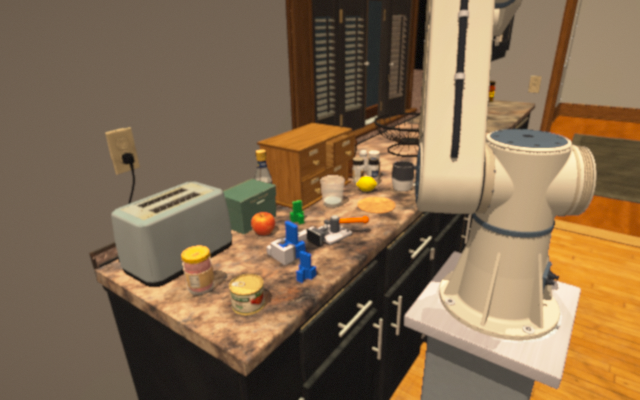

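The top view shows the clamp at about (285,218). The blue adapter is in it at (262,213), with a smaller blue look-alike at (238,246) and a green one at (316,178). The tin is at (185,233), the jar at (175,185), the cork mat at (397,226) and the lever tip at (333,246). Next I'll enlarge the views.

```bash
cat > h.py <<'E'
import numpy as np, cv2
from workcell import manip, imaging
def ray(c,u,v):
    K=c["camera_matrix"]; d=np.array([(u-K[0,2])/K[0,0],-(v-K[1,2])/K[1,1],-1.0])
    return c["eye"],c["orientation"]@d
def onz(c,u,v,z):
    e,d=ray(c,u,v); return e+d*(z-e[2])/d[2]
def tri(c1,p1,c2,p2):
    e1,d1=ray(c1,*p1);e2,d2=ray(c2,*p2)
    d1=d1/np.linalg.norm(d1);d2=d2/np.linalg.norm(d2)
    t=np.linalg.lstsq(np.c_[d1,-d2],e2-e1,rcond=None)[0]
    a=e1+t[0]*d1;b=e2+t[1]*d2
    return (a+b)/2,np.linalg.norm(a-b)
def proj(c,P):
    q=c["orientation"].T@(np.asarray(P)-c["eye"]);K=c["camera_matrix"]
    return K[0,0]*q[0]/-q[2]+K[0,2],-K[1,1]*q[1]/-q[2]+K[1,2]
def crop(c,x0,y0,x1,y1,s,name):
    im=cv2.resize(c["pixels"][y0:y1,x0:x1,::-1],None,fx=s,fy=s,interpolation=cv2.INTER_CUBIC)
    for x in range(-(-x0//10)*10,x1,10): cv2.putText(im,str(x),((x-x0)*s,8),0,.3,(255,255,255),1); cv2.line(im,((x-x0)*s,10),((x-x0)*s,14),(255,255,255),1)
    for y in range(-(-y0//10)*10,y1,10): cv2.putText(im,str(y),(0,(y-y0)*s+3),0,.3,(255,255,255),1); cv2.line(im,(20,(y-y0)*s),(24,(y-y0)*s),(255,255,255),1)
    cv2.imwrite("pics/"+name,im)
E
python3 - <<'E'
from h import *
t=imaging.camera("top");s=imaging.camera("side")
crop(t,225,175,345,260,6,"t1.png");crop(s,235,190,380,290,5,"s1.png")
crop(t,150,160,210,260,6,"t2.png")
E
```

```text
(no output)
```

View pics/t1.png

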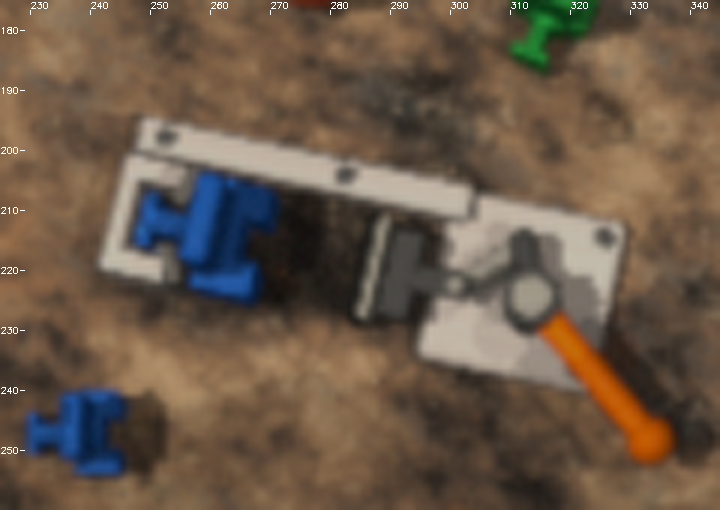

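View pics/s1.png

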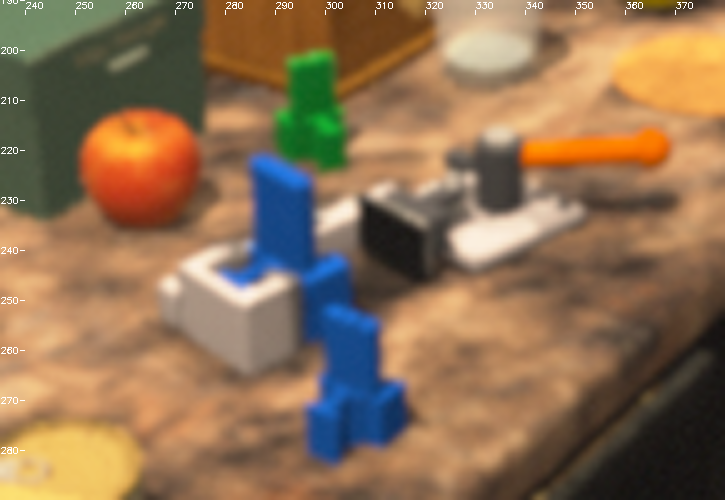

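View pics/t2.png

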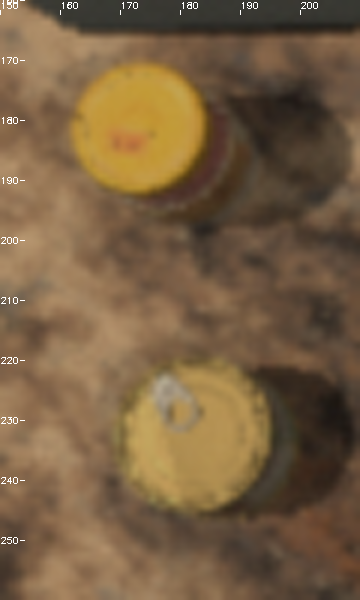

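The larger blue adapter, at (262,213) top and (284,210) side, is the one meant. It sits in the bay and its look-alike at (238,246) is clearly smaller, while the third is green. Now I'll measure.

```bash
cat > meas.py <<'E'
from h import *
t=imaging.camera("top");s=imaging.camera("side")
def blobs(c,lo,hi,box):
    x0,y0,x1,y1=box
    h=cv2.cvtColor(c["pixels"],cv2.COLOR_RGB2HSV); m=cv2.inRange(h,np.array(lo),np.array(hi)); k=np.zeros_like(m);k[y0:y1,x0:x1]=m[y0:y1,x0:x1]
    n,l,st,ce=cv2.connectedComponentsWithStats(k)
    return k,[(tuple(st[i]),ce[i]) for i in range(1,n) if st[i][4]>15]
P=lambda *a:print(*a)
np.set_printoptions(precision=4,suppress=True)
def main():
    k,b=blobs(t,(3,200,150),(14,255,255),(300,215,350,260)); P("lever",b)
    ys,xs=np.nonzero(k); 
    P("lever line", cv2.fitLine(np.c_[xs,ys].astype(np.float32),cv2.DIST_L2,0,.01,.01).ravel())
    k,b=blobs(s,(3,180,120),(18,255,255),(320,210,380,230)); P("lever side",b)
    P("tip", onz(t,331.7,248,.045), tri(t,(331.7,248),s,(367,219)))
    k,b=blobs(t,(18,100,100),(32,255,255),(155,165,190,197)); P("lid",b)
    cs=max(cv2.findContours(k,cv2.RETR_EXTERNAL,2)[0],key=cv2.contourArea); e=cv2.minEnclosingCircle(cs);P(e,cv2.fitEllipse(cs)); P("jar",onz(t,*cv2.fitEllipse(cs)[0],.1))
    # mat
    k,b=blobs(t,(8,110,130),(25,255,255),(372,200,422,252)); P("mat",b)
    cs=max(cv2.findContours(k,cv2.RETR_EXTERNAL,2)[0],key=cv2.contourArea); e=cv2.fitEllipse(cs);P(e); P("mat",onz(t,*e[0],.004), np.linalg.norm(onz(t,e[0][0]-e[1][0]/2,e[0][1],.004)-onz(t,e[0][0]+e[1][0]/2,e[0][1],.004)))
    k,b=blobs(t,(100,120,50),(125,255,255),(240,198,275,230)); P("adapter",b)
main()
# stop/jaw corners
a=onz(t,249.5,200.5,.024);b=onz(t,303,211.5,.024); P("stop front edge",a,b, np.degrees(np.arctan2((a-b)[1],(a-b)[0]))-90)
a=onz(t,248.5,194.5,.024);b=onz(t,303.5,205.5,.024); P("stop back edge",a,b, np.degrees(np.arctan2((a-b)[1],(a-b)[0]))-90)
a=onz(t,246,200.5,.045);b=onz(t,241,219.5,.045); P("jaw back",a,b,np.linalg.norm(a-b),np.degrees(np.arctan2((a-b)[1],(a-b)[0])))
P("pivot",onz(t,313,224,.055))
E
python3 meas.py; python3 - <<'E'
from h import *
t=imaging.camera("top");s=imaging.camera("side")
crop(t,238,190,282,232,16,"t3.png");crop(s,255,210,315,270,10,"s3.png")
E
```

```text
lever [((np.int32(316), np.int32(228), np.int32(20), np.int32(23), np.int32(105)), array([326.781 , 241.0667]))]
lever line [  0.6305   0.7762 326.7809 241.0667]
lever side [((np.int32(339), np.int32(216), np.int32(30), np.int32(8), np.int32(170)), array([354.5412, 219.5824]))]
tip [ 0.402  -0.1102  0.045 ] (array([ 0.3986, -0.1118,  0.0482]), np.float64(0.0071301675860293194))
lid [((np.int32(162), np.int32(170), np.int32(23), np.int32(23), np.int32(385)), array([172.8104, 180.7818]))]
((172.9545440673828, 180.9545440673828), 11.677762031555176) ((172.6728515625, 180.89175415039062), (21.215946197509766, 22.629661560058594), 55.44628143310547)
jar [0.5965 0.3407 0.1   ]
mat [((np.int32(372), np.int32(200), np.int32(8), np.int32(8), np.int32(29)), array([373.9655, 202.6552])), ((np.int32(374), np.int32(200), np.int32(48), np.int32(49), np.int32(1578)), array([397.0672, 224.7478]))]
((397.5284118652344, 224.02085876464844), (43.242515563964844, 48.27829360961914), 38.12735366821289)
mat [ 0.474  -0.3117  0.004 ] 0.13100756354068546
adapter [((np.int32(247), np.int32(204), np.int32(24), np.int32(22), np.int32(304)), array([260.0099, 213.5395]))]
stop front edge [0.5497 0.1325 0.024 ] [ 0.5138 -0.0272  0.024 ] -12.647995413682281
stop back edge [0.568  0.1357 0.024 ] [ 0.532  -0.0288  0.024 ] -12.350551361371586
jaw back [0.5462 0.1398 0.045 ] [0.4899 0.1539 0.045 ] 0.05800699662879214 -14.019253184832218
pivot [ 0.4719 -0.0569  0.055 ]
```

View pics/t3.png

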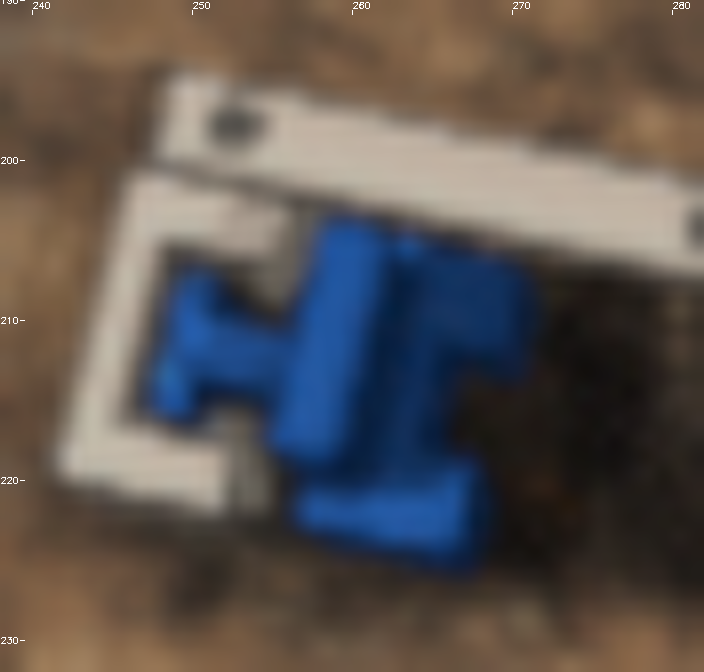

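View pics/s3.png

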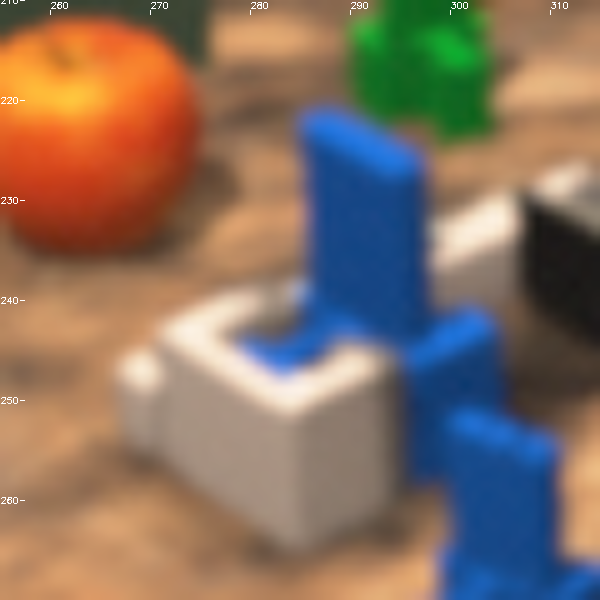

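```bash
python3 - <<'E'
import meas
from meas import *
print("-----")
psi=np.radians(-12.5); X=np.array([np.cos(psi),np.sin(psi),0]);Y=np.array([-np.sin(psi),np.cos(psi),0])
f=onz(t,258.4,211.3,.095);P("fin",f,"->origin",f-.014*Y); P(tri(t,(258.4,211.3),s,(290.7,223)))
j=onz(t,243.3,210,.045);P("jaw->o",j-.066*Y)
a=onz(t,249.5,200.5,.024);P("stop: o.x comp",a@X-.0345,"from fin", (f-.014*Y)@X,"jaw",j@X)
p=onz(t,313,224,.055); P("pivot->o",p+.145*Y, "tip rel pivot angle", ); tip=onz(t,331.7,248,.045); d=tip-p; P(d, np.hypot(*d[:2]), np.degrees(np.arctan2(-(d@Y),-(d@X))))
k,b=blobs(t,(8,130,150),(20,255,255),(365,200,425,255)); P(b)
k=cv2.morphologyEx(k,cv2.MORPH_OPEN,np.ones((5,5)))
cs=max(cv2.findContours(k,cv2.RETR_EXTERNAL,2)[0],key=cv2.contourArea); P(cv2.boundingRect(cs),cv2.minEnclosingCircle(cs),cv2.fitEllipse(cs))
crop(t,365,195,430,260,8,"t4.png"); crop(s,170,235,225,305,8,"s4.png")
E
```

```text
lever [((np.int32(316), np.int32(228), np.int32(20), np.int32(23), np.int32(106)), array([326.7736, 241.0377]))]
lever line [  0.6305   0.7762 326.7736 241.0377]
lever side [((np.int32(339), np.int32(216), np.int32(30), np.int32(7), np.int32(170)), array([354.3882, 219.5588]))]
tip [ 0.402  -0.1102  0.045 ] (array([ 0.3986, -0.1118,  0.0482]), np.float64(0.0071301675860293194))
lid [((np.int32(162), np.int32(170), np.int32(23), np.int32(23), np.int32(385)), array([172.8052, 180.839 ]))]
((172.9545440673828, 180.9545440673828), 11.677762031555176) ((172.65890502929688, 180.92420959472656), (21.211532592773438, 22.659700393676758), 54.91279220581055)
jar [0.5964 0.3407 0.1   ]
mat [((np.int32(372), np.int32(200), np.int32(7), np.int32(8), np.int32(30)), array([373.8667, 202.6   ])), ((np.int32(375), np.int32(200), np.int32(47), np.int32(48), np.int32(1575)), array([397.0324, 224.7365]))]
((397.3282165527344, 224.0192108154297), (43.744712829589844, 47.41781234741211), 39.5949821472168)
mat [ 0.474  -0.3111  0.004 ] 0.1325275210332417
adapter [((np.int32(247), np.int32(204), np.int32(24
[... 298 characters left out ...]
62879214 -14.019253184832218
pivot [ 0.4719 -0.0569  0.055 ]
-----
fin [0.5058 0.097  0.095 ] ->origin [0.5027 0.0833 0.095 ]
(array([0.507 , 0.0978, 0.095 ]), np.float64(0.003015741627960232))
jaw->o [0.5036 0.083  0.045 ]
stop: o.x comp 0.4734492082262952 from fin 0.47277871373870783 jaw 0.47373024202668373
pivot->o [0.5033 0.0846 0.055 ] tip rel pivot angle
[-0.0699 -0.0533 -0.01  ] 0.08792153581540577 49.834255677676964
[((np.int32(375), np.int32(205), np.int32(43), np.int32(43), np.int32(1375)), array([396.4764, 225.7185]))]
(378, 205, 40, 43) ((396.59375, 225.6875), 21.481491088867188) ((397.4412841796875, 225.47061157226562), (38.89248275756836, 41.70940017700195), 162.47865295410156)
```

View pics/t4.png

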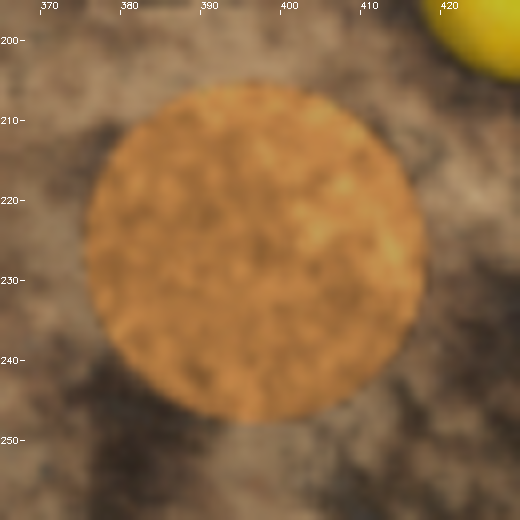

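View pics/s4.png

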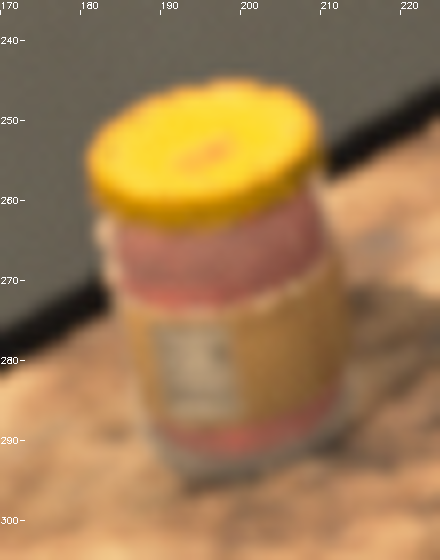

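The clamp origin comes out at about (0.503, 0.083) with a yaw of -12.5°. The jaw, stop, fin and pivot readings agree to 1-2 mm. First I turn the tool into the clamp's axes (tool x = -clamp x, tool y = clamp y) while moving towards the fin.

```bash
cat > plan.py <<'E'
from h import *
from scipy.spatial.transform import Rotation as R
np.set_printoptions(precision=4,suppress=True)
PSI=np.radians(-12.5); XC=np.array([np.cos(PSI),np.sin(PSI),0]);YC=np.array([-np.sin(PSI),np.cos(PSI),0]); O=np.array([.503,.0833,0])
def clampw(x,y,z): return O+x*XC+y*YC+np.array([0,0,z])
def st():
    s=manip.read_state(); T=np.array(s["tool_rot"]); p=np.array(s["tcp_pos"])
    print("t %.2f"%s["t"],"p",p,"clamp",np.array([(p-O)@XC,(p-O)@YC,p[2]]),"yaw_y",np.degrees(np.arctan2(T[1,1],T[0,1])),"tilt",T[:2,2],"F",s["contact_force"],"w",s["width"],"j6",s["joints"][5]); return s,T,p
def to(P):
    s,T,p=st(); print("tool delta to",P,":",T.T@(np.asarray(P)-p))
E
python3 - <<'E'
from plan import *
s,T,p=st()
tgt=np.array([.506,.0975,.231]); 
yaw=np.radians(77.5)-np.arctan2(T[1,1],T[0,1]); print(yaw)
N=20; cur=T; tot=0
for i in range(N):
    d=(tgt-p)/N; q=np.round(cur.T@d,3); 
    print(q); cur=cur@R.from_rotvec([0,0,-yaw/N]).as_matrix()
E
```

```text
t 0.50 p [ 0.27   -0.5636  0.2313] clamp [-0.0874 -0.682   0.2313] yaw_y -64.40006542920165 tilt [-0. -0.] F [-0.5194 -0.126  -0.1611] w 0.9951884868608519 j6 -0.13781209584693233
2.4766233505349495
[ 0.025 -0.025  0.   ]
[ 0.028 -0.021  0.   ]
[ 0.03  -0.018  0.   ]
[ 0.032 -0.014  0.   ]
[ 0.034 -0.01   0.   ]
[ 0.035 -0.006  0.   ]
[ 0.035 -0.001  0.   ]
[0.035 0.003 0.   ]
[0.034 0.007 0.   ]
[0.033 0.011 0.   ]
[0.031 0.015 0.   ]
[0.029 0.019 0.   ]
[0.027 0.023 0.   ]
[0.024 0.026 0.   ]
[0.02  0.029 0.   ]
[0.017 0.031 0.   ]
[0.013 0.033 0.   ]
[0.009 0.034 0.   ]
[0.004 0.035 0.   ]
[-0.     0.035  0.   ]
```

send_rows(delta_pos=[[0.025,-0.025,0],[0.028,-0.021,0],[0.03,-0.018,0],[0.032,-0.014,0],[0.034,-0.01,0]], twist=[[0,0,-0.124],[0,0,-0.124],[0,0,-0.124],[0,0,-0.124],[0,0,-0.124]], grip=[0.05,0.05,0.05,0.05,0.05], grip_force=30)

```text
t: 0.92
tcp_pos: [0.3293, -0.3968, 0.2313]
tool_rot: [[0.478, 0.878, 0.0], [0.878, -0.478, -0.0], [-0.0, 0.0, -1.0]]
contact_force: [1.4, -0.3, 1.6]
width: 0.584
```

send_rows(delta_pos=[[0.035,-0.006,0],[0.035,-0.001,0],[0.035,0.003,0],[0.034,0.007,0],[0.033,0.011,0]], twist=[[0,0,-0.124],[0,0,-0.124],[0,0,-0.124],[0,0,-0.124],[0,0,-0.124]], grip=[0.05,0.05,0.05,0.05,0.05])

```text
t: 1.33
tcp_pos: [0.3875, -0.2314, 0.2315]
tool_rot: [[-0.122, 0.993, 0.001], [0.993, 0.122, -0.0], [-0.0, 0.001, -1.0]]
contact_force: [1.7, 0.4, -0.6]
width: 0.587
```

send_rows(delta_pos=[[0.031,0.015,0],[0.029,0.019,0],[0.027,0.023,0],[0.024,0.026,0],[0.02,0.029,0]], twist=[[0,0,-0.124],[0,0,-0.124],[0,0,-0.124],[0,0,-0.124],[0,0,-0.124]], grip=[0.05,0.05,0.05,0.05,0.05])

```text
t: 1.75
tcp_pos: [0.4462, -0.0661, 0.2316]
tool_rot: [[-0.676, 0.737, 0.001], [0.737, 0.676, -0.0], [-0.001, 0.0, -1.0]]
contact_force: [0.2, 0.4, -0.3]
width: 0.583
```

send_rows(delta_pos=[[0.017,0.031,0],[0.013,0.033,0],[0.009,0.034,0],[0.004,0.035,0],[0,0.035,0]], twist=[[0,0,-0.124],[0,0,-0.124],[0,0,-0.124],[0,0,-0.124],[0,0,-0.124]], grip=[0.05,0.05,0.05,0.05,0.05])

```text
t: 2.17
tcp_pos: [0.5045, 0.1004, 0.2315]
tool_rot: [[-0.978, 0.207, 0.001], [0.207, 0.978, 0.0], [-0.001, 0.0, -1.0]]
contact_force: [0.3, -0.5, 0.1]
width: 0.584
```

```bash
python3 - <<'E'
from plan import *
to([.506,.0975,.130])
s=imaging.camera("side");crop(s,235,150,360,290,4,"s5.png")
E
```

```text
t 2.17 p [0.5045 0.1004 0.2315] clamp [-0.0022  0.017   0.2315] yaw_y 78.06153780545665 tilt [0.0006 0.0001] F [ 0.3478 -0.4882  0.0601] w 0.5841851240082202 j6 -66.97572718460276
tool delta to [0.506, 0.0975, 0.13] : [-0.002  -0.0025  0.1015]
```

View pics/s5.png

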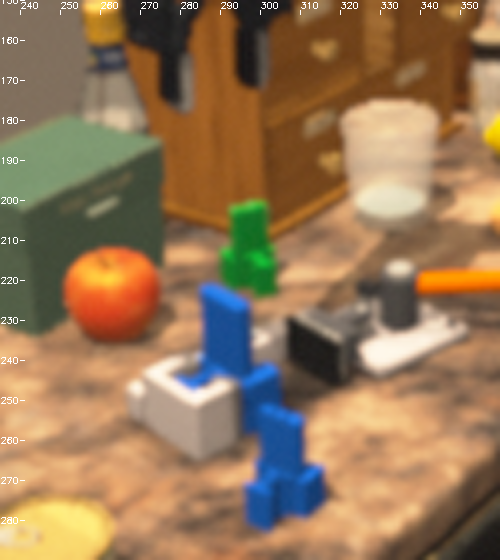

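The fingers hang over the fin, with their tips at (279,175) and (297,170). Descending.

send_rows(delta_pos=[[-0.002,-0.0025,0.03],[0,0,0.03],[0,0,0.03],[0,0,0.01],[0,0,0]], twist=[[0,0,0.01],[0,0,0],[0,0,0],[0,0,0],[0,0,0]], grip=[0.05,0.05,0.05,0.05,0.05])

```text
t: 2.63
tcp_pos: [0.5038, 0.0952, 0.1291]
tool_rot: [[-0.975, 0.223, -0.005], [0.223, 0.975, -0.001], [0.004, -0.002, -1.0]]
contact_force: [0.3, 1.2, 0.0]
width: 0.582
```

```bash
python3 - <<'E'
from plan import *
to([.506,.0975,.060])
s=imaging.camera("side");crop(s,235,150,360,290,4,"s6.png")
t=imaging.camera("top");crop(t,225,175,345,260,6,"t6.png")
E
```

```text
t 2.63 p [0.5038 0.0952 0.1291] clamp [-0.0018  0.0118  0.1291] yaw_y 77.11454668324838 tilt [-0.0048 -0.0009] F [0.2656 1.19   0.0369] w 0.5820204093592618 j6 -66.58247336913324
tool delta to [0.506, 0.0975, 0.06] : [-0.002   0.0029  0.0691]
```

View pics/s6.png

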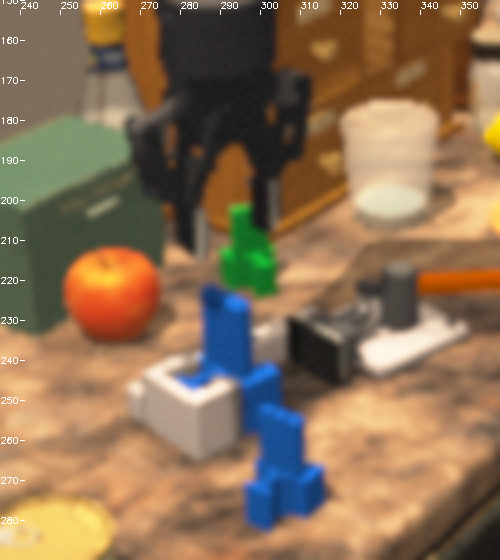

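View pics/t6.png

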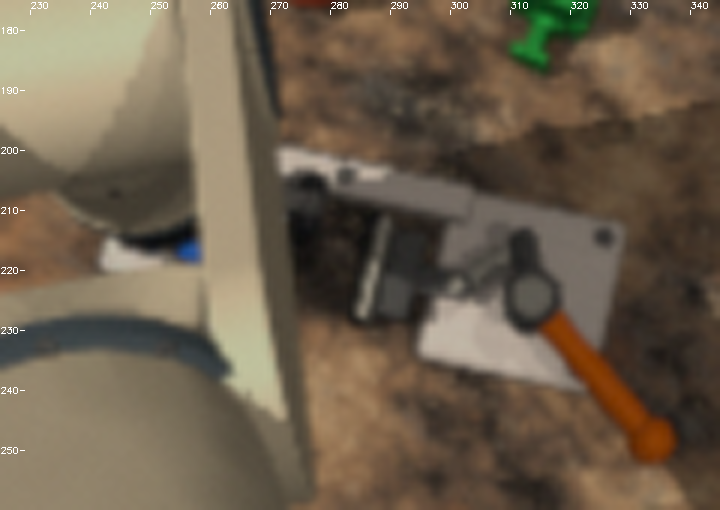

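The tips, at (285,213) and (299,207), straddle the fin's line, with the fin's top at (285–297,222). Going down and closing.

send_rows(delta_pos=[[-0.002,0.0025,0.02],[0,0,0.02],[0,0,0.02],[0,0,0.008],[0,0,0]], twist=[[0,0,-0.007],[0,0,0],[0,0,0],[0,0,0],[0,0,0]], grip=[0.05,0.05,0.05,0.05,0.05])

```text
t: 3.15
tcp_pos: [0.5081, 0.0974, 0.0633]
tool_rot: [[-0.976, 0.216, -0.001], [0.216, 0.976, -0.0], [0.001, -0.0, -1.0]]
contact_force: [-0.6, -0.1, -0.1]
width: 0.587
```

```bash
python3 - <<'E'
from plan import *
to([.506,.0975,.060])
s=imaging.camera("side");crop(s,235,150,360,290,4,"s7.png")
E
```

```text
t 3.15 p [0.5081 0.0974 0.0633] clamp [0.0019 0.0149 0.0633] yaw_y 77.50603089610709 tilt [-0.0007 -0.0001] F [-0.6024 -0.1348 -0.1351] w 0.5868132296213499 j6 -66.81697914684595
tool delta to [0.506, 0.0975, 0.06] : [ 0.002  -0.0004  0.0033]
```

View pics/s7.png

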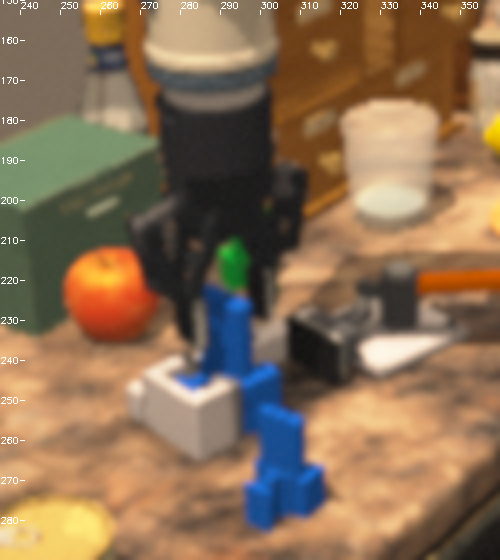

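The fin, at (290,235), is now between the fingers, whose tips are at (283,238) and (297,228). Closing.

send_rows(delta_pos=[[0.002,0,0.002],[0,0,0],[0,0,0],[0,0,0],[0,0,0]], twist=[[0,0,0],[0,0,0],[0,0,0],[0,0,0],[0,0,0]], grip=[0.05,0,0,0,0], grip_force=30)

```text
t: 3.62
tcp_pos: [0.5066, 0.0981, 0.062]
tool_rot: [[-0.976, 0.216, 0.001], [0.216, 0.976, 0.0], [-0.001, 0.001, -1.0]]
contact_force: [-0.8, 0.3, 4.7]
width: 0.158
```

send_rows(delta_pos=[[0,0,0],[0,0,0],[0,0,-0.005],[0,0,-0.01],[0,0,0]], twist=[[0,0,0],[0,0,0],[0,0,0],[0,0,0],[0,0,0]], grip=[0,0,0,0,0])

```text
t: 4.03
tcp_pos: [0.507, 0.0981, 0.0779]
tool_rot: [[-0.976, 0.216, 0.002], [0.216, 0.976, 0.0], [-0.002, 0.001, -1.0]]
contact_force: [1.7, 1.0, -1.0]
width: 0.156
```

send_rows(delta_pos=[[0,0,-0.02],[0,0,-0.025],[0,0,-0.025],[0,0,-0.025],[0,0,0]], twist=[[0,0,0],[0,0,0],[0,0,0],[0,0,0],[0,0,0]], grip=[0,0,0,0,0])

```text
t: 4.45
tcp_pos: [0.5088, 0.0985, 0.176]
tool_rot: [[-0.976, 0.216, 0.007], [0.216, 0.976, 0.001], [-0.007, 0.003, -1.0]]
contact_force: [1.8, 0.3, -1.0]
width: 0.156
```

```bash
python3 - <<'E'
from plan import *
s=imaging.camera("side");crop(s,235,150,360,290,4,"s8.png")
t=imaging.camera("top")
m=onz(t,396.6,226,.004);P=m
print("mat",m); to([m[0],m[1],.172])
E
```

```text
mat [ 0.468  -0.3086  0.004 ]
t 4.55 p [0.5067 0.0981 0.1722] clamp [0.0004 0.0152 0.1722] yaw_y 77.52057935342778 tilt [0.0024 0.0005] F [-1.2915 -0.2701 -0.5783] w 0.15755517810848127 j6 -66.73162313915971
tool delta to [np.float64(0.46804204291501306), np.float64(-0.30862936289010523), 0.172] : [-0.0501 -0.4055 -0.0001]
```

View pics/s8.png

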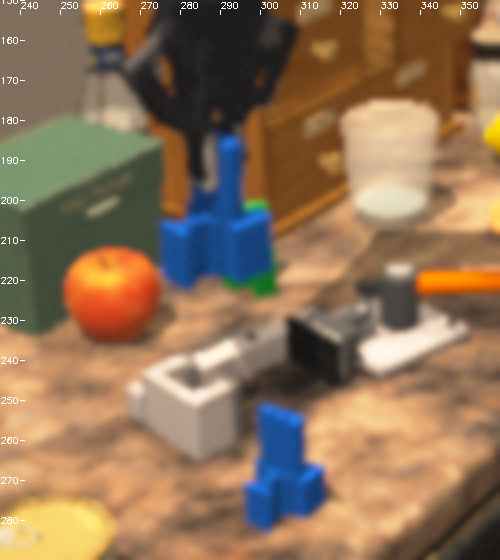

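The adapter is out of the slot and upright, with its base at (190–275,220). Carrying it to the mat.

send_rows(delta_pos=[[-0.003,-0.02,0],[-0.004,-0.034,0],[-0.004,-0.034,0],[-0.004,-0.034,0],[-0.004,-0.034,0]], twist=[[0,0,0],[0,0,0],[0,0,0],[0,0,0],[0,0,0]], grip=[0,0,0,0,0])

```text
t: 4.97
tcp_pos: [0.4896, -0.0596, 0.1698]
tool_rot: [[-0.977, 0.215, -0.002], [0.215, 0.977, 0.0], [0.002, -0.0, -1.0]]
contact_force: [0.7, -0.6, -1.9]
width: 0.159
```

send_rows(delta_pos=[[-0.004,-0.034,0],[-0.004,-0.034,0],[-0.004,-0.034,0],[-0.004,-0.034,0],[-0.004,-0.034,0]], twist=[[0,0,0],[0,0,0],[0,0,0],[0,0,0],[0,0,0]], grip=[0,0,0,0,0])

```text
t: 5.38
tcp_pos: [0.4724, -0.23, 0.1697]
tool_rot: [[-0.976, 0.216, -0.002], [0.216, 0.976, 0.001], [0.002, 0.001, -1.0]]
contact_force: [1.5, 0.5, -0.7]
width: 0.155
```

send_rows(delta_pos=[[-0.004,-0.034,0],[-0.004,-0.028,0],[-0.003,-0.02,0],[0,0,0.02],[0,0,0.02]], twist=[[0,0,0],[0,0,0],[0,0,0],[0,0,0],[0,0,0]], grip=[0,0,0,0,0])

```text
t: 5.8
tcp_pos: [0.4665, -0.3127, 0.1301]
tool_rot: [[-0.976, 0.218, 0.0], [0.218, 0.976, -0.0], [-0.001, -0.0, -1.0]]
contact_force: [-0.6, 1.5, -2.0]
width: 0.157
```

```bash
python3 - <<'E'
from plan import *
to([.468,-.309,.065])
s=imaging.camera("side");crop(s,300,120,430,250,4,"s9.png")
t=imaging.camera("top");crop(t,335,160,455,260,6,"t9.png")
E
```

```text
t 5.80 p [ 0.4665 -0.3127  0.1301] clamp [ 0.05   -0.3945  0.1301] yaw_y 77.39628961155826 tilt [ 0.0005 -0.0004] F [-0.6039  1.4772 -2.0004] w 0.15656552487063724 j6 -111.37645490728654
tool delta to [0.468, -0.309, 0.065] : [-0.0007  0.0039  0.0651]
```

View pics/s9.png

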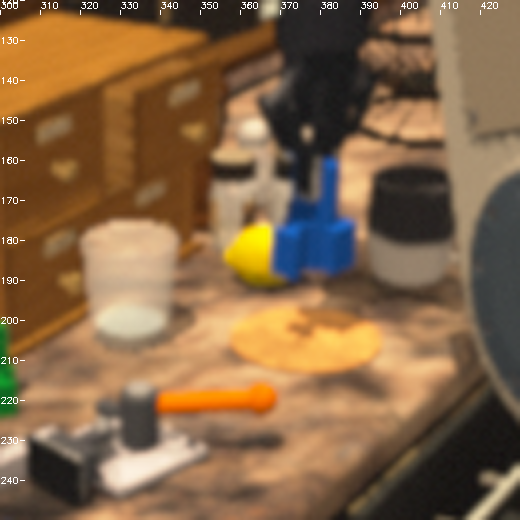

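View pics/t9.png

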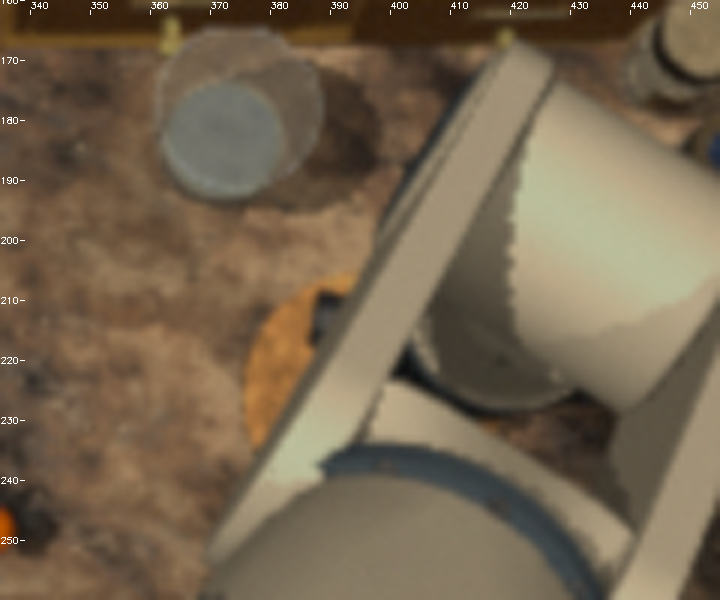

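The adapter hangs upright over the mat, with its base at (383,188) and its shadow on the mat at (375,200). Lowering it.

send_rows(delta_pos=[[0,0,0.02],[0,0,0.02],[0,0,0.015],[0,0,0.006],[0,0,0]], twist=[[0,0,0],[0,0,0],[0,0,0],[0,0,0],[0,0,0]], grip=[0,0,0,0,0])

```text
t: 6.32
tcp_pos: [0.4659, -0.3103, 0.069]
tool_rot: [[-0.976, 0.216, -0.003], [0.216, 0.976, 0.002], [0.003, 0.001, -1.0]]
contact_force: [-0.8, 0.3, -1.0]
width: 0.161
```

send_rows(delta_pos=[[0,0,0.002],[0,0,0.0015],[0,0,0],[0,0,0],[0,0,0]], twist=[[0,0,0],[0,0,0],[0,0,0],[0,0,0],[0,0,0]], grip=[0,0,0,0,0])

```text
t: 6.73
tcp_pos: [0.4671, -0.3114, 0.0674]
tool_rot: [[-0.976, 0.216, 0.001], [0.216, 0.976, -0.001], [-0.001, -0.0, -1.0]]
contact_force: [-0.4, 0.6, -0.9]
width: 0.157
```

```bash
python3 - <<'E'
from plan import *
st()
s=imaging.camera("side");crop(s,330,130,430,230,6,"s10.png")
E
```

```text
t 6.73 p [ 0.4671 -0.3114  0.0674] clamp [ 0.0504 -0.3931  0.0674] yaw_y 77.51897740520974 tilt [ 0.0008 -0.0005] F [-0.3849  0.6008 -0.8853] w 0.15677723024466222 j6 -111.36210163632403
```

View pics/s10.png

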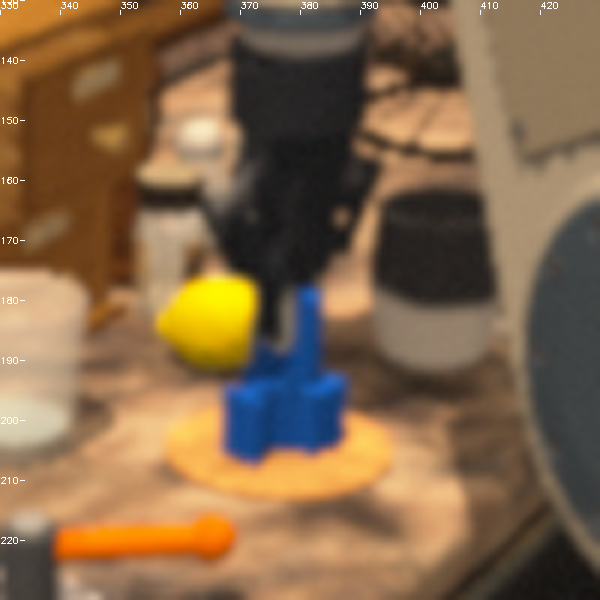

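Nearly down, with the base at (372,205) on the mat and no upward force yet. I'll ease down another 3 mm.

send_rows(delta_pos=[[0,0,0.001],[0,0,0.001],[0,0,0.001],[0,0,0],[0,0,0]], twist=[[0,0,0],[0,0,0],[0,0,0],[0,0,0],[0,0,0]], grip=[0,0,0,0,0])

```text
t: 7.2
tcp_pos: [0.4672, -0.3112, 0.0658]
tool_rot: [[-0.976, 0.216, 0.001], [0.216, 0.976, -0.0], [-0.001, -0.0, -1.0]]
contact_force: [-6.2, 5.1, 23.5]
width: 0.156
```

Contact. I'll ease off and release.

send_rows(delta_pos=[[0,0,-0.001],[0,0,0],[0,0,0],[0,0,0],[0,0,0]], twist=[[0,0,0],[0,0,0],[0,0,0],[0,0,0],[0,0,0]], grip=[0,0.05,0.05,0.05,0.05])

```text
t: 7.62
tcp_pos: [0.4667, -0.3111, 0.0645]
tool_rot: [[-0.976, 0.216, -0.0], [0.216, 0.976, 0.0], [0.0, 0.0, -1.0]]
contact_force: [1.4, 0.3, 0.1]
width: 0.585
```

send_rows(delta_pos=[[0,0,-0.02],[0,0,-0.03],[0,0,-0.04],[0,0,-0.04],[0,0,-0.03]], twist=[[0,0,0],[0,0,0],[0,0,0],[0,0,0],[0,0,0]], grip=[0.05,0.05,0.05,0.05,0.05])

```text
t: 8.03
tcp_pos: [0.4672, -0.3115, 0.2277]
tool_rot: [[-0.976, 0.216, 0.002], [0.216, 0.976, -0.001], [-0.002, -0.001, -1.0]]
contact_force: [1.3, -0.0, 1.0]
width: 0.583
```

```bash
python3 - <<'E'
from plan import *
st()
s=imaging.camera("side");crop(s,330,130,430,230,6,"s11.png");crop(s,80,170,260,320,4,"s12.png")
t=imaging.camera("top");crop(t,135,90,255,260,4,"t12.png")
E
```

```text
t 8.03 p [ 0.4672 -0.3115  0.2277] clamp [ 0.0505 -0.3932  0.2277] yaw_y 77.51532469775152 tilt [ 0.0016 -0.001 ] F [ 1.2836 -0.0491  0.9967] w 0.5834977856332918 j6 -111.36125735497791
```

View pics/s11.png

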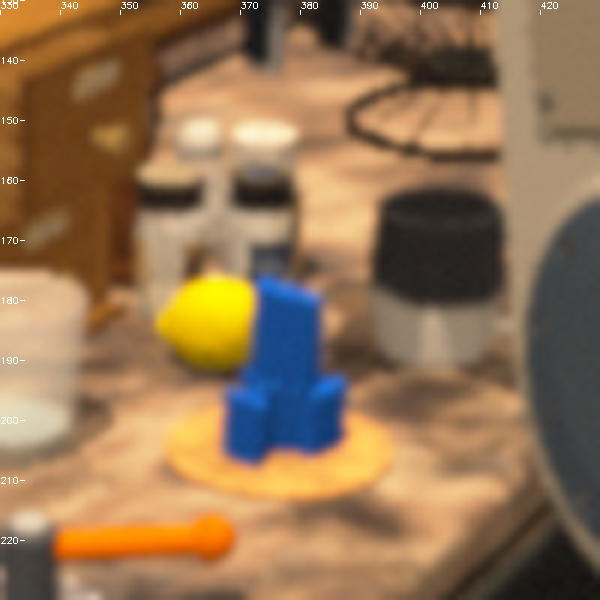

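View pics/s12.png

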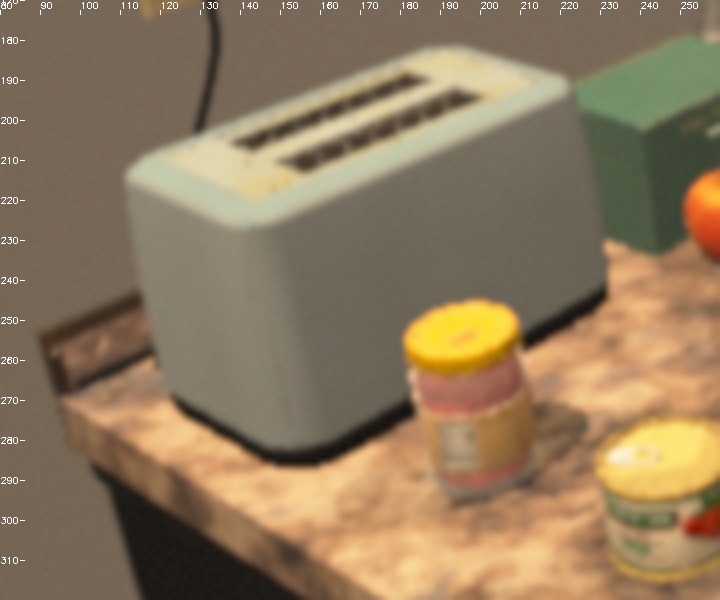

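View pics/t12.png

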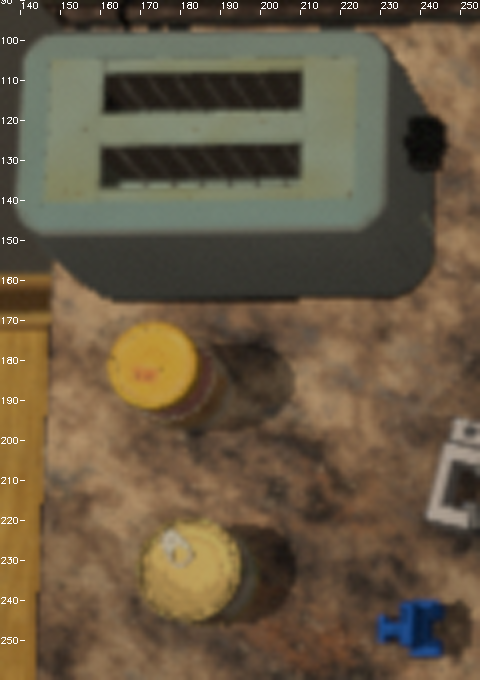

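The adapter stands upright on the mat, with its base at (362–387,205). For the jar I need its axis, a side-view check of it, and the clearance to the toaster.

```bash
python3 - <<'E'
from plan import *
t=imaging.camera("top");s=imaging.camera("side")
h=cv2.cvtColor(s["pixels"],cv2.COLOR_RGB2HSV);m=cv2.inRange(h,np.array((20,190,200)),np.array((32,255,255)));m[:244]=0;m[264:]=0;m[:,:178]=0;m[:,213:]=0
cs=max(cv2.findContours(m,cv2.RETR_EXTERNAL,2)[0],key=cv2.contourArea);e=cv2.fitEllipse(cs);print(e)
print("top jar",onz(t,172.66,180.9,.1),"side",onz(s,*e[0],.1),onz(s,195.5,253.5,.1),tri(t,(172.66,180.9),s,e[0]))
print("jar base side",onz(s,200,293,0))
print("toaster foot",onz(t,190,164,0),onz(t,150,160,0),"side foot",onz(s,180,272,0.005),onz(s,225,246,.005)); print("toaster top",onz(t,190,147,.18))
print("tin",onz(t,180.5,232.5,.058))
to([.5965,.3407,.2])
E
```

```text
((194.84536743164062, 254.08489990234375), (11.481794357299805, 23.84770965576172), 78.39366149902344)
top jar [0.5965 0.3407 0.1   ] side [0.5901 0.3483 0.1   ] [0.5909 0.3458 0.1   ] (array([0.598 , 0.3427, 0.0943]), np.float64(0.0006510916081529054))
jar base side [0.5816 0.3586 0.    ]
toaster foot [0.6707 0.3196 0.    ] [0.6851 0.4425 0.    ] side foot [0.6892 0.3339 0.005 ] [0.6904 0.1789 0.005 ]
toaster top [0.6726 0.273  0.18  ]
tin [0.4531 0.3255 0.058 ]
t 8.23 p [ 0.467  -0.3114  0.2252] clamp [ 0.0503 -0.3931  0.2252] yaw_y 77.51831936359795 tilt [ 0.0013 -0.0008] F [-0.7548  0.6494  0.0007] w 0.5811743844184789 j6 -111.36348870299598
tool delta to [0.5965, 0.3407, 0.2] : [0.0145 0.6646 0.0249]
```

Both views put the jar axis at about (0.595, 0.343), with the toaster face about 80 mm behind it, so there is room. The jar's lid is yellow-gold over pink contents; the tin at (180,232) is lower and has a ring pull. Moving over the jar.

send_rows(delta_pos=[[0.001,0.025,0],[0.001,0.038,0],[0.001,0.038,0],[0.001,0.038,0],[0.001,0.038,0]], twist=[[0,0,0],[0,0,0],[0,0,0],[0,0,0],[0,0,0]], grip=[0.05,0.05,0.07,0.085,0.085])

```text
t: 8.65
tcp_pos: [0.499, -0.1355, 0.2226]
tool_rot: [[-0.976, 0.217, -0.003], [0.217, 0.976, 0.001], [0.004, 0.0, -1.0]]
contact_force: [0.7, 0.5, 0.3]
width: 0.975
```

send_rows(delta_pos=[[0.001,0.038,0],[0.001,0.038,0],[0.001,0.038,0],[0.001,0.038,0],[0.001,0.038,0]], twist=[[0,0,0],[0,0,0],[0,0,0],[0,0,0],[0,0,0]], grip=[0.085,0.085,0.085,0.085,0.085])

```text
t: 9.07
tcp_pos: [0.5352, 0.0511, 0.2226]
tool_rot: [[-0.976, 0.216, -0.003], [0.216, 0.976, -0.0], [0.003, -0.001, -1.0]]
contact_force: [1.0, -0.4, 0.1]
width: 0.999
```

send_rows(delta_pos=[[0.001,0.038,0],[0.001,0.038,0],[0.001,0.038,0],[0.001,0.038,0],[0.001,0.038,0]], twist=[[0,0,0],[0,0,0],[0,0,0],[0,0,0],[0,0,0]], grip=[0.085,0.085,0.085,0.085,0.085])

```text
t: 9.48
tcp_pos: [0.5714, 0.2375, 0.2223]
tool_rot: [[-0.976, 0.216, -0.003], [0.216, 0.976, -0.001], [0.003, -0.002, -1.0]]
contact_force: [1.3, -0.3, 0.6]
width: 0.996
```

send_rows(delta_pos=[[0.001,0.038,0],[0,0.038,0],[0,0.03,0],[0,0.004,0],[0,0,0]], twist=[[0,0,0],[0,0,0],[0,0,0],[0,0,0],[0,0,0]], grip=[0.085,0.085,0.085,0.085,0.085])

```text
t: 9.9
tcp_pos: [0.5942, 0.3448, 0.2218]
tool_rot: [[-0.977, 0.214, -0.003], [0.214, 0.977, -0.002], [0.003, -0.002, -1.0]]
contact_force: [0.1, -0.8, -0.5]
width: 0.997
```

```bash
python3 - <<'E'
from plan import *
to([.595,.343,.13])
s=imaging.camera("side");crop(s,130,130,260,310,4,"s13.png")
E
```

```text
t 9.90 p [0.5942 0.3448 0.2218] clamp [0.0325 0.275  0.2218] yaw_y 77.65826978912361 tilt [-0.0033 -0.0018] F [ 0.1372 -0.7683 -0.5209] w 0.9965100069069606 j6 -47.663563832110654
tool delta to [0.595, 0.343, 0.13] : [-0.0014 -0.0014  0.0918]
```

View pics/s13.png

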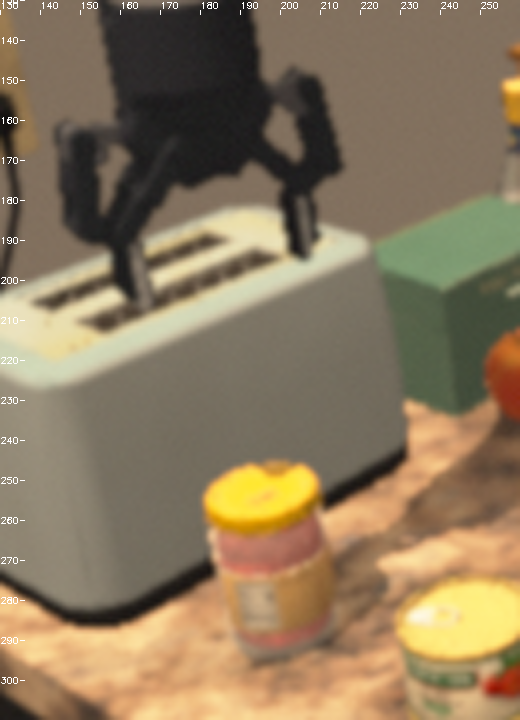

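send_rows(delta_pos=[[-0.0005,-0.001,0.03],[0,0,0.03],[0,0,0.03],[0,0,0.01],[0,0,0]], twist=[[0,0,0],[0,0,0],[0,0,0],[0,0,0],[0,0,0]], grip=[0.085,0.085,0.085,0.085,0.085])

```text
t: 10.37
tcp_pos: [0.5934, 0.3397, 0.1212]
tool_rot: [[-0.976, 0.217, -0.006], [0.217, 0.976, -0.004], [0.005, -0.005, -1.0]]
contact_force: [0.2, -0.6, 0.1]
width: 0.997
```

```bash
python3 - <<'E'
from plan import *
s_,T,p=st()
s=imaging.camera("side");crop(s,140,150,250,310,5,"s14.png")
for d in(-.0427,.0427): print(proj(s,p+T[:,1]*d-T[:,2]*.013))
E
```

```text
t 10.37 p [0.5934 0.3397 0.1212] clamp [0.0327 0.2699 0.1212] yaw_y 77.45206403999244 tilt [-0.0059 -0.0036] F [ 0.2472 -0.604   0.0592] w 0.9973423789450622 j6 -47.769825429610094
(np.float64(211.4275443794911), np.float64(232.88781717185202))
(np.float64(176.96857990251937), np.float64(245.95967508242234))
```

View pics/s14.png

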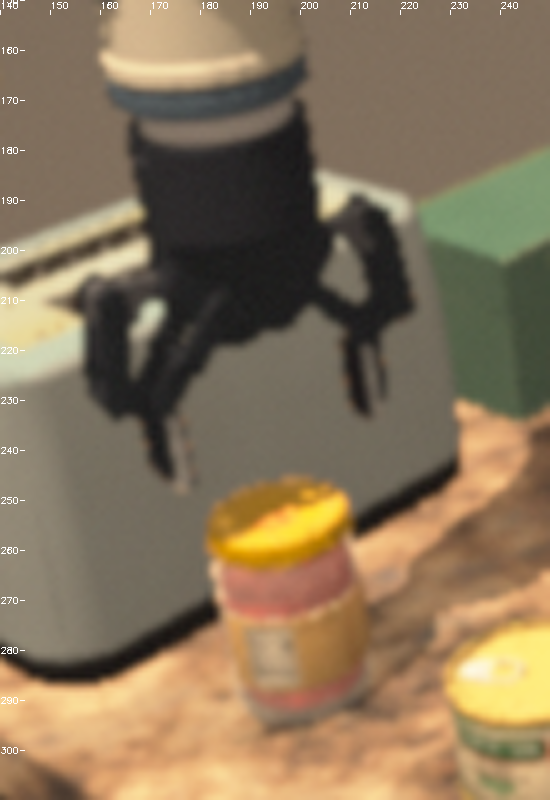

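send_rows(delta_pos=[[-0.001,0.003,0.02],[0,0,0.02],[0,0,0.02],[0,0,0.01],[0,0,0]], twist=[[0,0,0],[0,0,0],[0,0,0],[0,0,0],[0,0,0]], grip=[0.085,0.085,0.085,0.085,0.085])

```text
t: 10.83
tcp_pos: [0.5968, 0.3445, 0.0542]
tool_rot: [[-0.976, 0.216, -0.001], [0.216, 0.976, -0.001], [0.001, -0.001, -1.0]]
contact_force: [-1.2, -0.5, -0.0]
width: 0.996
```

```bash
python3 - <<'E'
from plan import *
s_,T,p=st(); to([.595,.343,.048])
s=imaging.camera("side");crop(s,140,150,250,310,5,"s15.png")
E
```

```text
t 10.83 p [0.5968 0.3445 0.0542] clamp [0.035  0.2753 0.0542] yaw_y 77.50021482101066 tilt [-0.0014 -0.0008] F [-1.2404 -0.5203 -0.0007] w 0.9964270369285941 j6 -47.62687189743806
t 10.83 p [0.5968 0.3445 0.0542] clamp [0.035  0.2753 0.0542] yaw_y 77.50021482101066 tilt [-0.0014 -0.0008] F [-1.2404 -0.5203 -0.0007] w 0.9964270369285941 j6 -47.62687189743806
tool delta to [0.595, 0.343, 0.048] : [ 0.0014 -0.0019  0.0062]
```

View pics/s15.png

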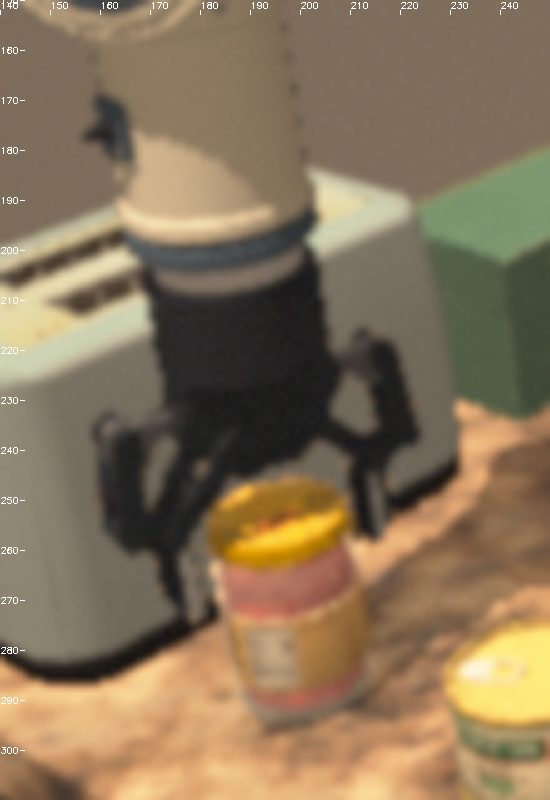

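The jar sits between the fingers, whose tips are at (178,272) and (214,256). Settling down a little and closing.

send_rows(delta_pos=[[0.001,-0.001,0.005],[0,0,0],[0,0,0],[0,0,0],[0,0,0]], twist=[[0,0,0],[0,0,0],[0,0,0],[0,0,0],[0,0,0]], grip=[0.085,0.078,0.074,0.07,0.067], grip_force=60)

```text
t: 11.3
tcp_pos: [0.5962, 0.3443, 0.0505]
tool_rot: [[-0.976, 0.216, 0.0], [0.216, 0.976, -0.0], [-0.0, -0.0, -1.0]]
contact_force: [-0.0, -3.1, 1.3]
width: 0.788
```

send_rows(delta_pos=[[0,0,0],[0,0,0],[0,0,0],[0,0,0],[0,0,0]], twist=[[0,0,0],[0,0,0],[0,0,0],[0,0,0],[0,0,0]], grip=[0.065,0.06,0.05,0.05,0.05])

```text
t: 11.72
tcp_pos: [0.596, 0.3439, 0.0505]
tool_rot: [[-0.976, 0.216, -0.0], [0.216, 0.976, -0.001], [-0.0, -0.001, -1.0]]
contact_force: [-3.1, -4.6, 7.5]
width: 0.739
```

send_rows(delta_pos=[[0,0,0],[0,0,-0.005],[0,0,-0.01],[0,0,-0.01],[0,0,0]], twist=[[0,0,0],[0,0,0],[0,0,0],[0,0,0],[0,0,0]], grip=[0.05,0.05,0.05,0.05,0.05])

```text
t: 12.13
tcp_pos: [0.5973, 0.3453, 0.0774]
tool_rot: [[-0.976, 0.216, 0.003], [0.216, 0.976, 0.002], [-0.003, 0.002, -1.0]]
contact_force: [1.2, 0.3, -4.2]
width: 0.74
```

```bash
python3 - <<'E'
from plan import *
s_,T,p=st()
s=imaging.camera("side");crop(s,140,150,250,310,5,"s16.png")
E
```

```text
t 12.13 p [0.5973 0.3453 0.0774] clamp [0.0354 0.2762 0.0774] yaw_y 77.52432384018853 tilt [0.003  0.0019] F [ 1.2428  0.3089 -4.2017] w 0.7402369871859114 j6 -47.62543944270626
```

View pics/s16.png

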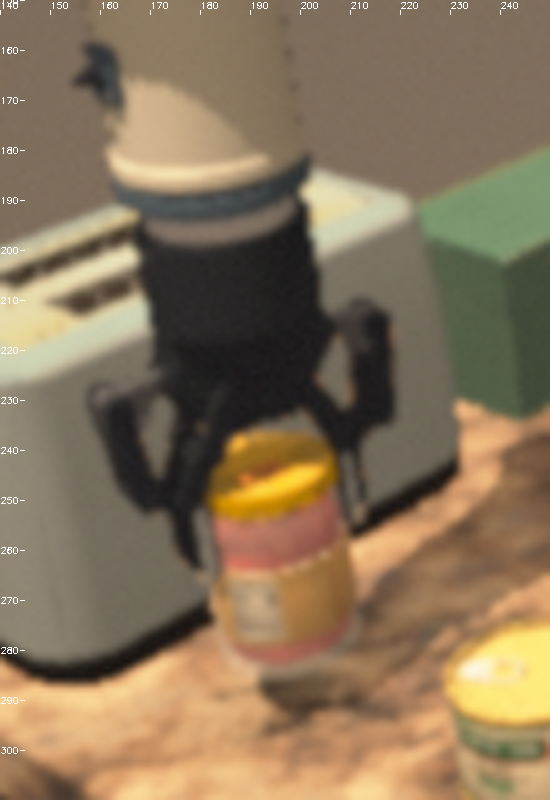

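The jar is held upright and clear of the worktop, its base at (200,283). Lifting and carrying it to the bay.

send_rows(delta_pos=[[0,0,-0.02],[0.005,0,-0.025],[0.005,-0.01,-0.01],[0.005,-0.022,0],[0.005,-0.03,0]], twist=[[0,0,0],[0,0,0],[0,0,0],[0,0,0],[0,0,0]], grip=[0.05,0.05,0.05,0.05,0.05])

```text
t: 12.6
tcp_pos: [0.5637, 0.2896, 0.1309]
tool_rot: [[-0.977, 0.214, 0.003], [0.214, 0.977, 0.002], [-0.002, 0.003, -1.0]]
contact_force: [-0.0, -0.1, -3.9]
width: 0.739
```

send_rows(delta_pos=[[0.005,-0.03,0],[0.005,-0.03,0],[0.005,-0.03,0],[0,-0.03,0],[0,-0.03,0]], twist=[[0,0,0],[0,0,0],[0,0,0],[0,0,0],[0,0,0]], grip=[0.05,0.05,0.05,0.05,0.05])

```text
t: 13.02
tcp_pos: [0.5151, 0.1438, 0.1298]
tool_rot: [[-0.976, 0.216, -0.0], [0.216, 0.976, 0.0], [0.0, 0.0, -1.0]]
contact_force: [1.2, -0.6, -5.1]
width: 0.737
```

send_rows(delta_pos=[[0,-0.03,0],[0,-0.025,0],[0,-0.015,0],[0,0,0],[0,0,0]], twist=[[0,0,0],[0,0,0],[0,0,0],[0,0,0],[0,0,0]], grip=[0.05,0.05,0.05,0.05,0.05])

```text
t: 13.43
tcp_pos: [0.5009, 0.0761, 0.1299]
tool_rot: [[-0.976, 0.218, 0.0], [0.218, 0.976, 0.0], [-0.0, 0.0, -1.0]]
contact_force: [-0.1, 0.3, -3.4]
width: 0.738
```

```bash
python3 - <<'E'
from plan import *
s_,T,p=st(); to(clampw(0,-.008,.09))
s=imaging.camera("side");crop(s,235,150,360,290,5,"s17.png")
t=imaging.camera("top");crop(t,225,175,345,260,6,"t17.png")
E
```

```text
t 13.43 p [0.5009 0.0761 0.1299] clamp [-0.0005 -0.0075  0.1299] yaw_y 77.417502095421 tilt [0.0003 0.0003] F [-0.0808  0.291  -3.4394] w 0.7376764557011561 j6 -68.96786814725593
t 13.43 p [0.5009 0.0761 0.1299] clamp [-0.0005 -0.0075  0.1299] yaw_y 77.417502095421 tilt [0.0003 0.0003] F [-0.0808  0.291  -3.4394] w 0.7376764557011561 j6 -68.96786814725593
tool delta to [0.5013 0.0755 0.09  ] : [-0.0005 -0.0005  0.0399]
```

View pics/s17.png

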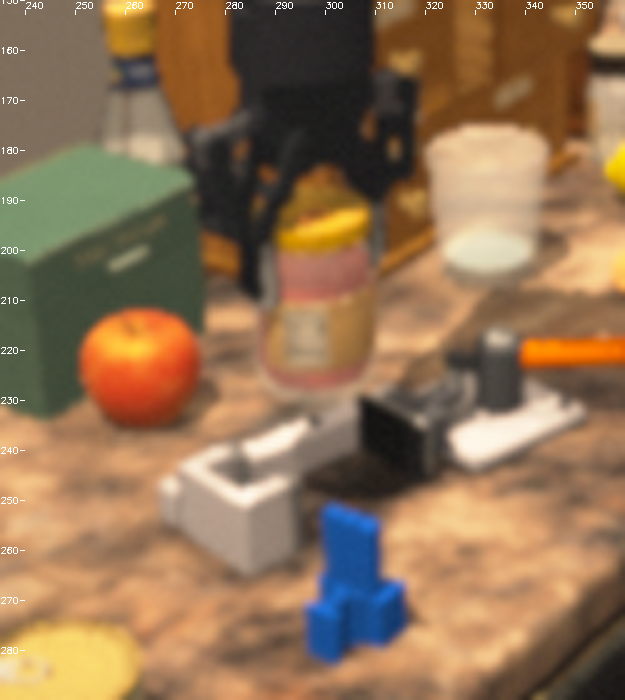

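View pics/t17.png

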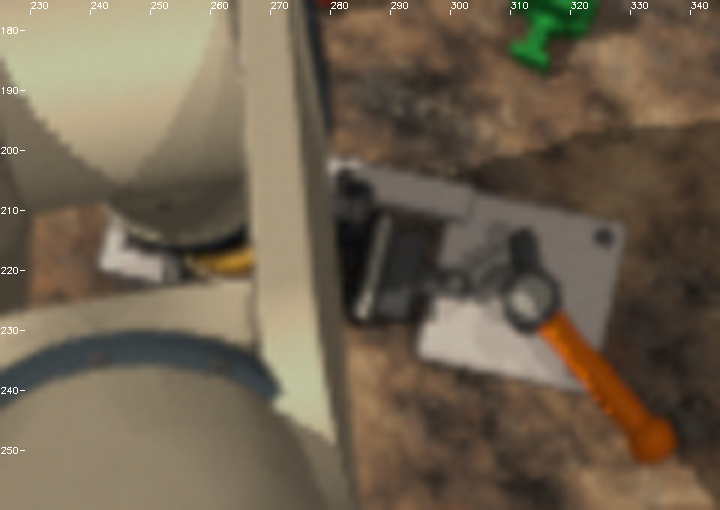

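```bash
python3 - <<'E'
from plan import *
s_,T,p=st(); s=imaging.camera("side")
a=np.linspace(0,2*np.pi,73)
for zz in(.0795,.0795+.1):
    q=np.array([proj(s,[p[0]+.0325*np.cos(x),p[1]+.0325*np.sin(x),zz]) for x in a]); print(q.min(0),q.max(0))
crop(s,275,180,320,240,13,"s18.png")
E
```

```text
t 13.53 p [0.5013 0.0771 0.1299] clamp [-0.0003 -0.0064  0.1299] yaw_y 77.51469418430815 tilt [0.0007 0.0004] F [ 0.1762 -0.9898 -3.87  ] w 0.7380832747144813 j6 -68.96172798080144
[285.9903 220.2856] [310.0415 231.5328]
[283.7806 186.9426] [308.7786 196.7196]
```

View pics/s18.png

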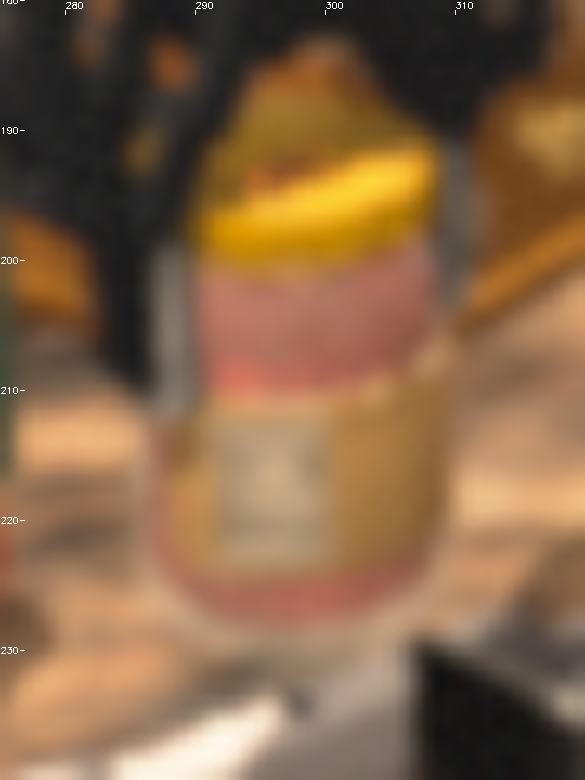

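The jar's outline (286–309.5, base at 230) matches the prediction from the tool pose to within 1 px, so its axis is on the tool's. Lowering.

send_rows(delta_pos=[[0.001,-0.002,0.015],[0,0,0.015],[0,0,0.015],[0,0,0.01],[0,0,0]], twist=[[0,0,0],[0,0,0],[0,0,0],[0,0,0],[0,0,0]], grip=[0.05,0.05,0.05,0.05,0.05])

```text
t: 14.0
tcp_pos: [0.4983, 0.0754, 0.0729]
tool_rot: [[-0.977, 0.215, -0.003], [0.215, 0.977, -0.0], [0.003, -0.001, -1.0]]
contact_force: [-0.3, -0.3, -3.0]
width: 0.739
```

send_rows(delta_pos=[[0,0,0.01],[0,0,0.005],[0,0,0.003],[0,0,0],[0,0,0]], twist=[[0,0,0],[0,0,0],[0,0,0],[0,0,0],[0,0,0]], grip=[0.05,0.05,0.05,0.05,0.05])

```text
t: 14.42
tcp_pos: [0.4996, 0.0749, 0.0569]
tool_rot: [[-0.976, 0.216, 0.0], [0.216, 0.976, 0.0], [-0.0, 0.0, -1.0]]
contact_force: [0.2, 0.2, -2.9]
width: 0.74
```

```bash
python3 - <<'E'
from plan import *
s_,T,p=st()
s=imaging.camera("side");crop(s,235,150,360,290,5,"s19.png")
E
```

```text
t 14.42 p [0.4996 0.0749 0.0569] clamp [-0.0015 -0.0089  0.0569] yaw_y 77.51807509677347 tilt [0.0001 0.    ] F [ 0.2337  0.1794 -2.9394] w 0.7403180874614729 j6 -69.16328277340017
```

View pics/s19.png

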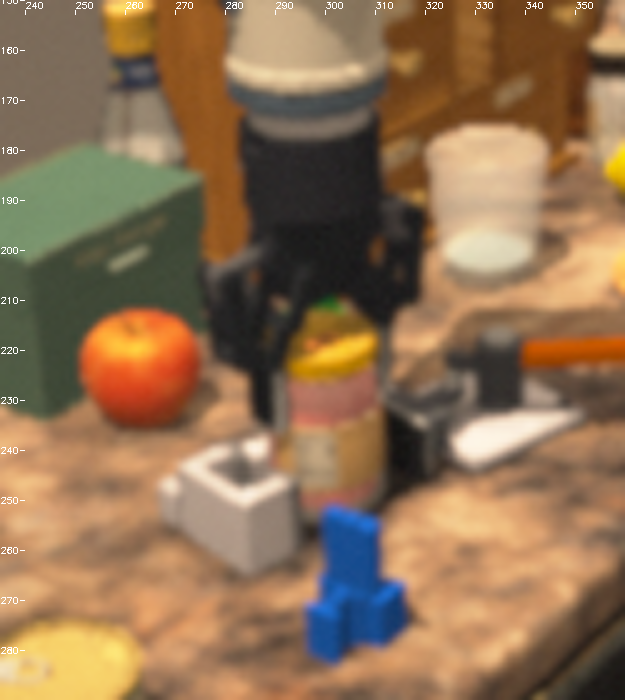

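The jar is in the bay between the jaws, base at (303,252), with no side forces. About 6 mm left to go.

send_rows(delta_pos=[[0,0,0.003],[0,0,0.002],[0,0,0.001],[0,0,0],[0,0,0]], twist=[[0,0,0],[0,0,0],[0,0,0],[0,0,0],[0,0,0]], grip=[0.05,0.05,0.05,0.05,0.05])

```text
t: 14.88
tcp_pos: [0.4995, 0.0749, 0.0508]
tool_rot: [[-0.976, 0.216, -0.0], [0.216, 0.976, -0.0], [0.0, -0.0, -1.0]]
contact_force: [-0.1, 0.4, -3.9]
width: 0.74
```

send_rows(delta_pos=[[0,0,0.001],[0,0,0],[0,0,0],[0,0,0],[0,0,0]], twist=[[0,0,0],[0,0,0],[0,0,0],[0,0,0],[0,0,0]], grip=[0.05,0.05,0.05,0.05,0.05])

```text
t: 15.3
tcp_pos: [0.4996, 0.0748, 0.0505]
tool_rot: [[-0.976, 0.216, 0.0], [0.216, 0.976, -0.0], [-0.0, 0.0, -1.0]]
contact_force: [-3.1, -1.1, 6.2]
width: 0.738
```

It has touched down (force reversed to +6 N). Releasing and rising.

send_rows(delta_pos=[[0,0,0],[0,0,0],[0,0,0],[0,0,0],[0,0,0]], twist=[[0,0,0],[0,0,0],[0,0,0],[0,0,0],[0,0,0]], grip=[0.07,0.078,0.085,0.085,0.085])

```text
t: 15.72
tcp_pos: [0.4996, 0.0749, 0.0498]
tool_rot: [[-0.976, 0.216, 0.0], [0.216, 0.976, 0.0], [-0.0, 0.0, -1.0]]
contact_force: [-0.9, 0.0, 0.7]
width: 0.993
```

send_rows(delta_pos=[[0,0,-0.01],[0,0,-0.025],[0,0,-0.035],[0,0,-0.04],[0,0,-0.04]], twist=[[0,0,0],[0,0,0],[0,0,0],[0,0,0],[0,0,0]], grip=[0.085,0.085,0.085,0.085,0.085])

```text
t: 16.13
tcp_pos: [0.4987, 0.0748, 0.2018]
tool_rot: [[-0.976, 0.216, -0.001], [0.216, 0.976, -0.0], [0.001, -0.0, -1.0]]
contact_force: [1.0, 0.2, -0.6]
width: 0.998
```

send_rows(delta_pos=[[0.02,-0.03,0],[0.035,-0.02,0],[0.035,-0.02,0],[0.035,-0.02,0],[0,0,0]], twist=[[0,0,0],[0,0,0],[0,0,0],[0,0,0],[0,0,0]], grip=[0.04,0,0,0,0])

```text
t: 16.55
tcp_pos: [0.3502, 0.0127, 0.199]
tool_rot: [[-0.976, 0.217, -0.006], [0.217, 0.976, -0.001], [0.005, -0.002, -1.0]]
contact_force: [0.0, 0.0, -0.6]
width: 0.293
```

```bash
python3 - <<'E'
from plan import *
s_,T,p=st()
s=imaging.camera("side");crop(s,235,150,385,290,5,"s20.png")
t=imaging.camera("top");crop(t,225,175,345,260,6,"t20.png")
E
```

```text
t 16.55 p [0.3502 0.0127 0.199 ] clamp [-0.1339 -0.102   0.199 ] yaw_y 77.49246321827938 tilt [-0.0057 -0.0006] F [ 0.0254  0.0192 -0.6463] w 0.2929960789453862 j6 -75.61365632335394
```

View pics/s20.png

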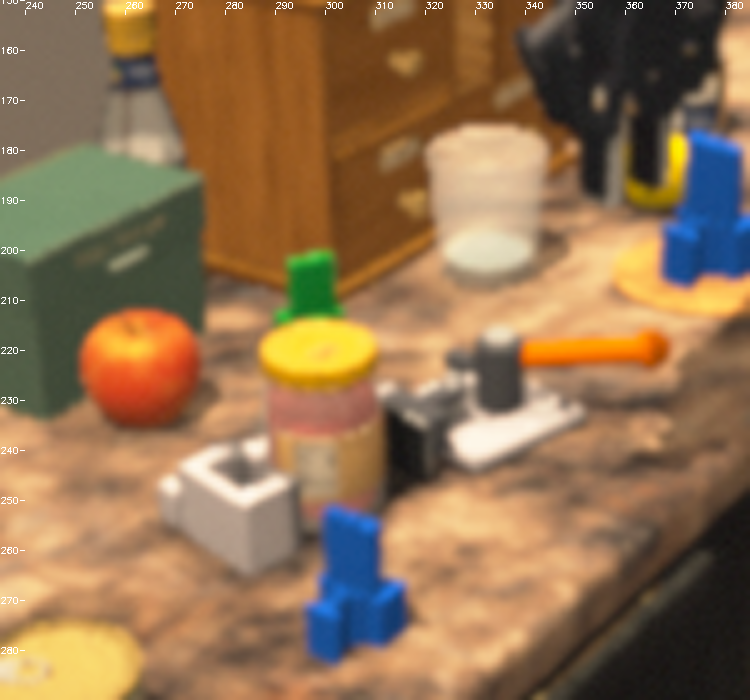

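View pics/t20.png

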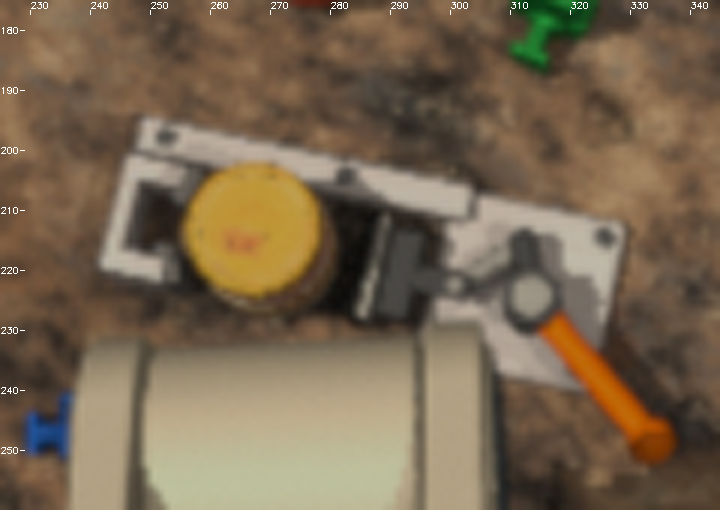

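The jar stands in the bay with its lid at (265,213). Now the lever sweep: I'll work out the closed-finger pusher's path along an arc behind the bar.

```bash
python3 - <<'E'
from plan import *
t=imaging.camera("top")
j=onz(t,265.3,212.7,.1); print("jar",j,"clamp",(j-O)@XC,(j-O)@YC)
def pp(q,off,r=.075):
    f=.785+q; u=np.array([-np.cos(f),-np.sin(f)]);g=np.array([np.sin(f),-np.cos(f)]); return np.array([0,-.145])+r*u-off*g
s_,T,p=st(); c=np.array([(p-O)@XC,(p-O)@YC])
a=pp(.085,.04); print("app",a,"tool d",-(a-c)[0],(a-c)[1],"world",clampw(*a,.03))
prev=a
for q in np.arange(.0,1.65,.1):
    n=pp(q,.022); print("%.2f"%q,n,"tool d",np.array([-(n-prev)[0],(n-prev)[1]])); prev=n
E
```

```text
jar [0.5007 0.0769 0.1   ] clamp -0.0008691365067878634 -0.006792428439094132
t 16.70 p [0.3587 0.014  0.2008] clamp [-0.1259 -0.0989  0.2008] yaw_y 77.49188798313718 tilt [0.0026 0.0002] F [1.4129 0.1097 0.5331] w 0.019696962763782952 j6 -75.50684084328516
app [-0.0789 -0.1765] tool d -0.046968291941041504 -0.07761526742587521 world [ 0.3877 -0.072   0.03  ]
0.00 [-0.0686 -0.1824] tool d [-0.0103 -0.0059]
0.10 [-0.0645 -0.1891] tool d [-0.0041 -0.0067]
0.20 [-0.0598 -0.1953] tool d [-0.0047 -0.0062]
0.30 [-0.0545 -0.2011] tool d [-0.0053 -0.0057]
0.40 [-0.0486 -0.2062] tool d [-0.0059 -0.0052]
0.50 [-0.0423 -0.2108] tool d [-0.0064 -0.0045]
0.60 [-0.0355 -0.2146] tool d [-0.0068 -0.0039]
0.70 [-0.0283 -0.2178] tool d [-0.0071 -0.0032]
0.80 [-0.0209 -0.2203] tool d [-0.0074 -0.0025]
0.90 [-0.0133 -0.222 ] tool d [-0.0076 -0.0017]
1.00 [-0.0056 -0.223 ] tool d [-0.0078 -0.0009]
1.10 [ 0.0023 -0.2231] tool d [-0.0078 -0.0002]
1.20 [ 0.01   -0.2225] tool d [-0.0078  0.0006]
1.30 [ 0.0177 -0.2211] tool d [-0.0077  0.0014]
1.40 [ 0.0252 -0.219 ] tool d [-0.0075  0.0022]
1.50 [ 0.0325 -0.2161] tool d [-0.0073  0.0029]
1.60 [ 0.0394 -0.2125] tool d [-0.0069  0.0036]
```

Jar at clamp (-1, -7) mm, within the allowed range. Now to the lever.

send_rows(delta_pos=[[-0.02,-0.03,0],[-0.02,-0.03,0],[-0.007,-0.0175,0],[0,0,0.02],[0,0,0.03]], twist=[[0,0,0],[0,0,0],[0,0,0],[0,0,0],[0,0,0]], grip=[0,0,0,0,0])

```text
t: 17.12
tcp_pos: [0.3915, -0.0734, 0.1514]
tool_rot: [[-0.976, 0.218, 0.007], [0.218, 0.976, -0.001], [-0.007, 0.0, -1.0]]
contact_force: [1.1, -0.1, 0.2]
width: -0.001
```

send_rows(delta_pos=[[0,0,0.03],[0,0,0.02],[0,0,0],[0,0,0],[0,0,0]], twist=[[0,0,0],[0,0,0],[0,0,0],[0,0,0],[0,0,0]], grip=[0,0,0,0,0])

```text
t: 17.53
tcp_pos: [0.3886, -0.0719, 0.1007]
tool_rot: [[-0.976, 0.216, 0.001], [0.216, 0.976, -0.0], [-0.001, 0.0, -1.0]]
contact_force: [-1.3, -0.3, -0.0]
width: 0.001
```

```bash
python3 - <<'E'
from plan import *
to(clampw(-.079,-.1765,.03))
s=imaging.camera("side");crop(s,290,150,420,270,5,"s21.png")
E
```

```text
t 17.53 p [ 0.3886 -0.0719  0.1007] clamp [-0.0781 -0.1763  0.1007] yaw_y 77.54547254508925 tilt [ 0.0011 -0.0002] F [-1.3188 -0.349  -0.0398] w 0.0012699305284868715 j6 -88.2449679979037
tool delta to [ 0.3877 -0.0719  0.03  ] : [ 0.001  -0.0002  0.0707]
```

View pics/s21.png

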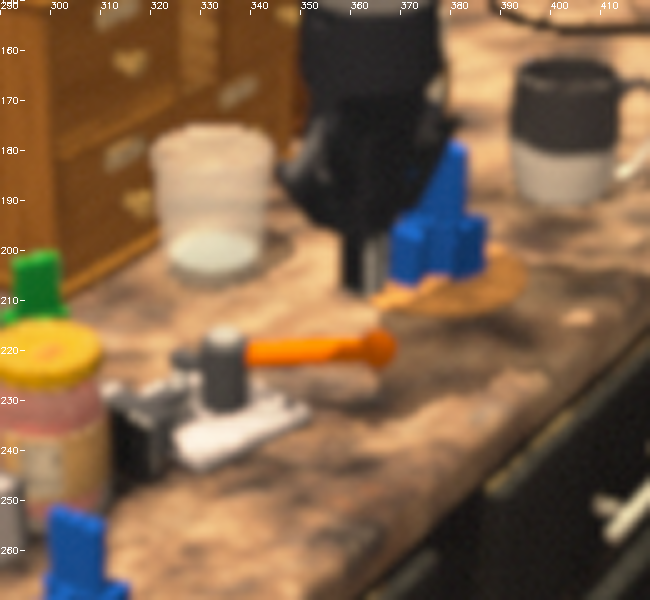

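The shut fingers, tip at (362,208), are on the robot's side of the bar. Going down to 30 mm.

send_rows(delta_pos=[[0.001,0,0.025],[0,0,0.025],[0,0,0.02],[0,0,0],[0,0,0]], twist=[[0,0,0],[0,0,0],[0,0,0],[0,0,0],[0,0,0]], grip=[0,0,0,0,0])

```text
t: 18.0
tcp_pos: [0.3865, -0.0716, 0.0304]
tool_rot: [[-0.976, 0.216, -0.0], [0.216, 0.976, 0.0], [0.0, -0.0, -1.0]]
contact_force: [-0.5, 0.0, -0.7]
width: 0.002
```

```bash
python3 - <<'E'
from plan import *
st()
s=imaging.camera("side");crop(s,290,150,420,270,5,"s22.png")
E
```

```text
t 18.00 p [ 0.3865 -0.0716  0.0304] clamp [-0.0802 -0.1764  0.0304] yaw_y 77.52970661480748 tilt [-0.0003  0.0001] F [-0.5333  0.0285 -0.7499] w 0.001504265273049283 j6 -88.24293906298658
```

View pics/s22.png

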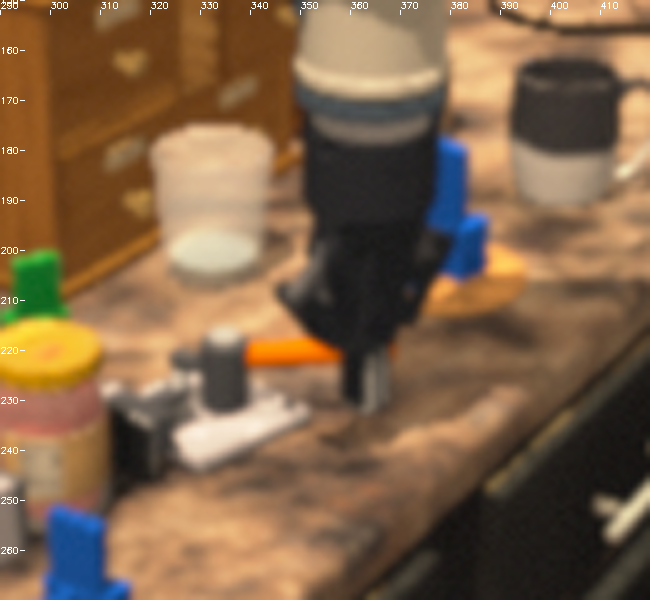

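send_rows(delta_pos=[[-0.011,-0.006,0],[-0.004,-0.007,0],[-0.005,-0.006,0],[-0.005,-0.006,0],[-0.006,-0.005,0]], twist=[[0,0,0],[0,0,0],[0,0,0],[0,0,0],[0,0,0]], grip=[0,0,0,0,0])

```text
t: 18.47
tcp_pos: [0.4103, -0.1086, 0.0302]
tool_rot: [[-0.976, 0.217, 0.0], [0.217, 0.976, -0.0], [-0.0, -0.0, -1.0]]
contact_force: [-0.6, -0.1, -0.0]
width: 0.001
```

send_rows(delta_pos=[[-0.006,-0.005,0],[-0.007,-0.004,0],[-0.007,-0.003,0],[0,0,0],[0,0,0]], twist=[[0,0,0],[0,0,0],[0,0,0],[0,0,0],[0,0,0]], grip=[0,0,0,0,0])

```text
t: 18.88
tcp_pos: [0.4273, -0.124, 0.0297]
tool_rot: [[-0.976, 0.216, 0.0], [0.216, 0.976, -0.0], [-0.0, -0.0, -1.0]]
contact_force: [-0.8, -0.5, 0.1]
width: 0.002
```

```bash
python3 - <<'E'
from plan import *
st()
s=imaging.camera("side");crop(s,290,150,420,270,5,"s23.png")
t=imaging.camera("top");crop(t,225,175,345,260,6,"t23.png")
E
```

```text
t 18.88 p [ 0.4273 -0.124   0.0297] clamp [-0.029  -0.2187  0.0297] yaw_y 77.51043704704402 tilt [ 0.0002 -0.0002] F [-0.7514 -0.4809  0.0727] w 0.0015935027409541532 j6 -93.8600218501169
```

View pics/s23.png

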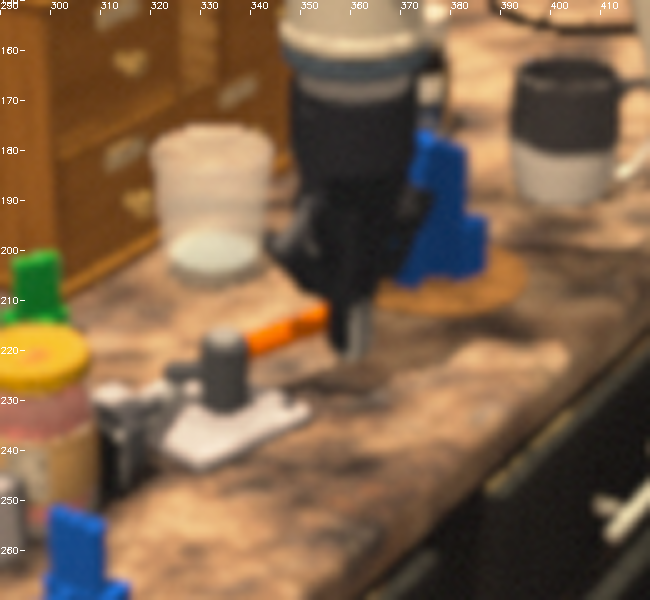

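View pics/t23.png

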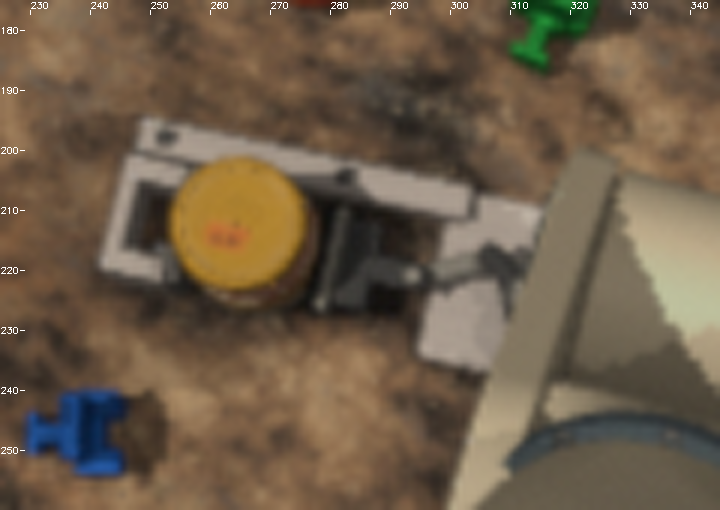

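The pad is moving the jar into the V (lid now at (263,212)) and the lever follows the fingers. Continuing the arc.

send_rows(delta_pos=[[-0.007,-0.0025,0],[-0.0075,-0.002,0],[-0.008,-0.001,0],[-0.008,0,0],[-0.008,0,0]], twist=[[0,0,0],[0,0,0],[0,0,0],[0,0,0],[0,0,0]], grip=[0,0,0,0,0])

```text
t: 19.4
tcp_pos: [0.4634, -0.1372, 0.0295]
tool_rot: [[-0.976, 0.216, -0.002], [0.216, 0.976, 0.001], [0.002, 0.0, -1.0]]
contact_force: [-3.6, 3.5, -0.5]
width: 0.002
```

send_rows(delta_pos=[[-0.008,0.001,0],[-0.008,0.002,0],[-0.008,0.002,0],[-0.007,0.003,0],[0,0,0]], twist=[[0,0,0],[0,0,0],[0,0,0],[0,0,0],[0,0,0]], grip=[0,0,0,0,0])

```text
t: 19.82
tcp_pos: [0.4974, -0.1364, 0.03]
tool_rot: [[-0.976, 0.216, 0.002], [0.216, 0.976, -0.001], [-0.002, -0.0, -1.0]]
contact_force: [-0.1, -0.9, 0.2]
width: 0.003
```

```bash
python3 - <<'E'
from plan import *
st()
s=imaging.camera("side");crop(s,260,150,390,270,5,"s24.png")
t=imaging.camera("top");crop(t,225,175,345,260,6,"t24.png")
E
```

```text
t 19.82 p [ 0.4974 -0.1364  0.03  ] clamp [ 0.0421 -0.2157  0.03  ] yaw_y 77.54983560353904 tilt [ 0.0019 -0.0007] F [-0.1192 -0.8712  0.1996] w 0.003273379227512679 j6 -93.02862461267115
```

View pics/s24.png

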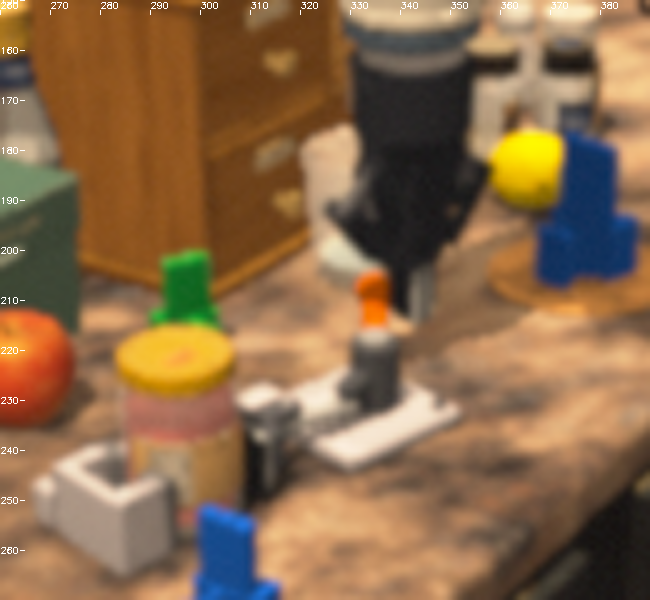

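View pics/t24.png

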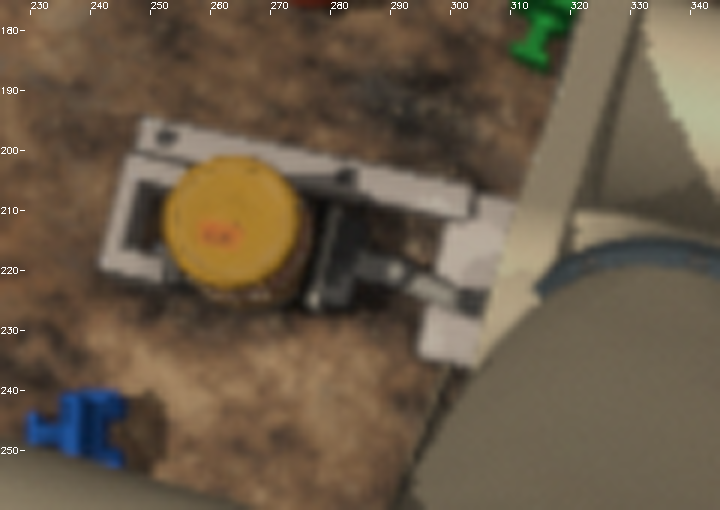

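The lever has gone over: its tip is at (333,206), ahead of the fingers, and the push force has dropped to zero. Backing off and rising clear to check.

send_rows(delta_pos=[[0.015,-0.015,0],[0.01,-0.005,0],[0,0,-0.03],[0,0,-0.04],[0,0,-0.04]], twist=[[0,0,0],[0,0,0],[0,0,0],[0,0,0],[0,0,0]], grip=[0,0,0,0,0])

```text
t: 20.33
tcp_pos: [0.4645, -0.15, 0.1402]
tool_rot: [[-0.976, 0.217, -0.003], [0.217, 0.976, 0.001], [0.003, 0.0, -1.0]]
contact_force: [0.6, 0.2, -0.4]
width: -0.001
```

send_rows(delta_pos=[[0,0,-0.04],[0.02,-0.03,-0.02],[0.03,-0.035,0],[0.03,-0.035,0],[0.03,-0.035,0]], twist=[[0,0,0],[0,0,0],[0,0,0],[0,0,0],[0,0,0]], grip=[0,0,0,0,0])

```text
t: 20.75
tcp_pos: [0.3388, -0.2507, 0.2003]
tool_rot: [[-0.977, 0.215, 0.001], [0.215, 0.977, -0.001], [-0.001, -0.001, -1.0]]
contact_force: [0.0, 0.0, 0.3]
width: -0.002
```

send_rows(delta_pos=[[0,-0.035,0],[0,-0.035,0],[0,-0.035,0],[0,-0.02,0],[0,0,0]], twist=[[0,0,0],[0,0,0],[0,0,0],[0,0,0],[0,0,0]], grip=[0,0,0,0,0])

```text
t: 21.17
tcp_pos: [0.3125, -0.3757, 0.1999]
tool_rot: [[-0.976, 0.219, 0.001], [0.219, 0.976, -0.002], [-0.001, -0.002, -1.0]]
contact_force: [0.0, 0.1, 0.2]
width: 0.001
```

```bash
python3 - <<'E'
from plan import *
st()
s=imaging.camera("side");cv2.imwrite("pics/s25.png",s["pixels"][:,:,::-1])
t=imaging.camera("top");crop(t,225,175,345,260,6,"t25.png");cv2.imwrite("pics/t25f.png",t["pixels"][:,:,::-1])
E
```

```text
t 21.17 p [ 0.3125 -0.3757  0.1999] clamp [-0.0867 -0.4894  0.1999] yaw_y 77.33453354354893 tilt [ 0.0005 -0.0019] F [0.0178 0.1211 0.2111] w 0.0005293973909729846 j6 -127.7018277253652
```

View pics/t25.png

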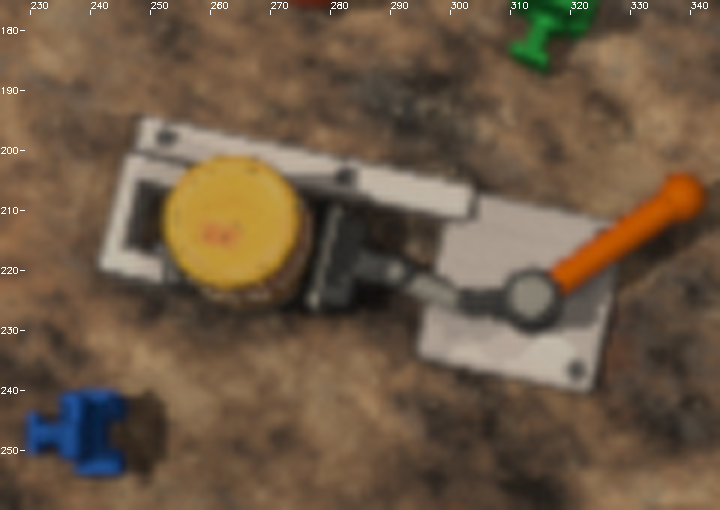

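View pics/s25.png

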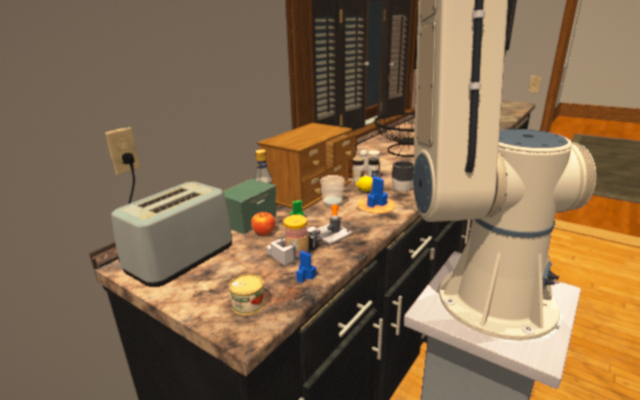

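View pics/t25f.png

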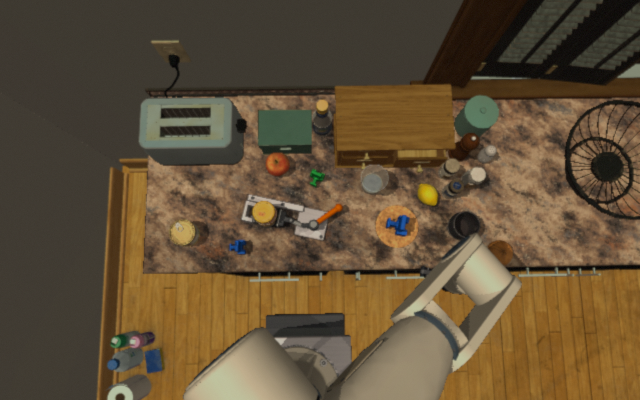

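```bash
python3 - <<'E'
from plan import *
t=imaging.camera("top"); tip=onz(t,337.3,207.5,.045); d=(tip-clampw(0,-.145,0))
print("lever q",np.arctan2(-(d@YC),-(d@XC))-.785,np.hypot(*d[:2]))
j=onz(t,261.7,211.7,.1); print("jar clamp",(j-O)@XC,(j-O)@YC)
f=onz(t,402,225.5,.095)
m=cv2.inRange(cv2.cvtColor(t["pixels"],cv2.COLOR_RGB2HSV),np.array((100,120,50)),np.array((125,255,255)));m[:,:375]=0;m[:,420:]=0;m[:205]=0;m[250:]=0
y,x=np.nonzero(m);print("adapter px",x.mean(),y.mean(),"about",onz(t,x.mean(),y.mean(),.05))
manip.close_job()
E
```

```text
lever q 1.6125813085923069 0.08635261569330603
jar clamp -0.00012183465603820912 0.00378789392869981
adapter px 398.831223628692 224.65822784810126 about [ 0.4665 -0.308   0.05  ]
the job is handed in; nothing more can be done
```

The job is handed in at about 21 s of the 69 s allowed, with every step done in order. The tool reports no verdict, so the result rests on my own last checks.

**What I did:** I lifted the larger blue adapter straight up out of the clamp and stood it on the cork mat. I then set the jam jar in the bay and swept the orange lever round with the shut fingers until it snapped over.

**Last checks from the camera images:**
- **Lever:** it reads about 1.61 rad, which is at its stop, and it stayed there after the fingers were withdrawn.
- **Jar:** it stands upright against the V jaw, about 4 mm from the bay centre, with the pad against it. The limit is 12 mm, and the reading is good to a few millimetres.
- **Adapter:** it stands upright in the middle of the mat. My fin estimate is a few millimetres from the mat centre, against a limit of 50 mm.
- **Bystanders:** the tin, mug, apple and tumbler look unmoved by eye. I did not measure their shifts.
- **Robot:** the arm is clear of everything, with the contact force reading about zero.

**Not checked:** I had no direct reading of the pad's force on the jar. I infer the grip from the lever having snapped home and the jar having been pushed into the V.

No check failed. The only disagreement was between the two cameras on the first jar position, by up to about 10 mm when each was used alone. I took a point between them, and the grasp came out well centred.

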